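# Pack and clamp T-nut blanks in the grinding fixture

### The job

Stand all the T-nut blanks upright in the fixture's pocket, in a row against the fixed jaw, then find the packing for the gap that is left: starting with the thinnest, try the packing plates upright in the gap one after the other, each next thicker, pressing each right down, until one will not go in. Leave the thickest plate that went fully down in the gap, central along it, with the others standing back in their rack, and push the toggle clamp's handle over until it locks down on that plate; leave the other things on the bench alone.

Things in the scene. Friction and masses are not known exactly. Their poses are not given: they have to be found in the camera images.
- fixture: steel fixture on a grey base plate bolted to the bench. Origin on the bench surface; x (at yaw 0) away from the robot, y left, z up. Base top, on which blanks and plates stand: z 12 mm, x -75 to 60, y -202 to 82 mm (and x to 140 behind the jaw). All fixture offsets below are in this frame
- pocket (a point): middle of the pocket floor (fixture x 13, y 0, z 12 mm). Pocket: x -4 to 30, y -66 to 66 mm between low end stops (top z 22 mm, x -4 to 30). The blanks stand here in a row along y against the fixed jaw, squared to it, e.g. at y -44, 0, 44 mm (room for three)
- jaw_face (a point): middle of the upper edge of the fixed jaw's face (x 30, z 30 mm): a steel bar 150 mm long along y on the far side of the pocket; the blanks' far sides touch it
- stop_a_face (a point): middle of the upper edge (z 30 mm) of one of three steel stop bars' +x face. Bars: 130 mm long along y, top at z 30 mm, of unlike widths; all are screwed down and do not give. One, which differs between starts, stands on the near side facing the fixed jaw, its back at x -33 mm; two are parked behind the jaw. The gap to pack, 11 to 18 mm, lies between the near bar and the blanks' near sides (x -4 mm)
- stop_b_face (a point): middle of the upper edge (z 30 mm) of one of three steel stop bars' +x face. Bars: 130 mm long along y, top at z 30 mm, of unlike widths; all are screwed down and do not give. One, which differs between starts, stands on the near side facing the fixed jaw, its back at x -33 mm; two are parked behind the jaw. The gap to pack, 11 to 18 mm, lies between the near bar and the blanks' near sides (x -4 mm)
- stop_c_face (a point): middle of the upper edge (z 30 mm) of one of three steel stop bars' +x face. Bars: 130 mm long along y, top at z 30 mm, of unlike widths; all are screwed down and do not give. One, which differs between starts, stands on the near side facing the fixed jaw, its back at x -33 mm; two are parked behind the jaw. The gap to pack, 11 to 18 mm, lies between the near bar and the blanks' near sides (x -4 mm)
- pivot (a point): pivot of the toggle clamp at the fixture's -y end (x -11, y -130, z 45 mm). Open, its spindle arm stands up here to z 150 mm, between y -165 and -115. Locked, it lies along +y to y -25, top at z 64 mm, and its rubber foot (12 mm across) presses on the top edge of a plate that is fully down in the gap, at x -11, y -34, z 42 mm
- clamp (a joint): handle of the toggle clamp, rad: 0 open (handle points up and towards the fixture's -y, 56 degrees above level), 0.95 locked (handle level, along -y). Sprung: it falls back open unless pushed past 0.65, then snaps to locked and stays
- handle_end (a point): free end of the clamp's handle, 146 mm from the pivot; black rubber grip 18 mm across over its outer 90 mm, round end. Pushing straight down with a fingertip on the grip, inboard of its end (centred 55 mm beyond the pivot: fixture x -11, y -185 mm), with 10 to 15 N, from z 150 to about z 56 mm brings the handle over; pushing down on the very end can jam
- rack: wooden rack fixed to the bench, 192 (x) x 112 (y) mm: floor 8 mm high, five dividers 16 mm thick up to 24 mm high, four open-ended slots along y, each 28 mm wide, at x = -66, -22, 22, 66 mm. Origin: centre of the underside. Any plate may stand in any slot
- blank1: aluminium T-nut blank lying loose on the bench (one of two or three: absent ones read None): square base 34 x 34 x 20 mm, with a square neck 18 x 18 mm in the middle from 20 to 36 mm above the underside; 90 g. Origin: centre of the underside, z up
- blank2: aluminium T-nut blank lying loose on the bench (one of two or three: absent ones read None): square base 34 x 34 x 20 mm, with a square neck 18 x 18 mm in the middle from 20 to 36 mm above the underside; 90 g. Origin: centre of the underside, z up
- blank3: aluminium T-nut blank lying loose on the bench (one of two or three: absent ones read None): square base 34 x 34 x 20 mm, with a square neck 18 x 18 mm in the middle from 20 to 36 mm above the underside; 90 g. Origin: centre of the underside, z up
- plate1: steel packing plate, thinnest of four, standing on edge in a rack slot: 100 mm long (its y), 10 mm thick (its x), 30 mm high, lower edges rounded 3 mm; on its middle a flat grip stem 10 mm (x) by 22 mm (y), from 30 to 66 mm above the underside; 230 g. Origin: centre of the underside, z up
- plate2: steel packing plate, second thinnest of four, standing on edge in a rack slot: 100 mm long (its y), 13 mm thick (its x), 30 mm high, lower edges rounded 3 mm; on its middle a flat grip stem 10 mm (x) by 22 mm (y), from 30 to 66 mm above the underside; 299 g. Origin: centre of the underside, z up
- plate3: steel packing plate, third thinnest of four, standing on edge in a rack slot: 100 mm long (its y), 16 mm thick (its x), 30 mm high, lower edges rounded 3 mm; on its middle a flat grip stem 10 mm (x) by 22 mm (y), from 30 to 66 mm above the underside; 368 g. Origin: centre of the underside, z up
- plate4: steel packing plate, thickest of four, standing on edge in a rack slot: 100 mm long (its y), 19 mm thick (its x), 30 mm high, lower edges rounded 3 mm; on its middle a flat grip stem 10 mm (x) by 22 mm (y), from 30 to 66 mm above the underside; 437 g. Origin: centre of the underside, z up
- wrench: loose open-ended wrench, 170 mm; bystander, not to be disturbed
- screwdriver: loose screwdriver, 160 mm; bystander, not to be disturbed
- collar: steel collar, 44 mm across, 16 mm high; bystander, not to be disturbed
- brush: small brush; bystander, not to be disturbed
- vblock: steel V-block 50 x 60 x 38 mm; bystander, not to be disturbed
- small_chuck: three-jaw chuck lying face up, 80 mm across, 49 mm high; bystander, not to be disturbed
- oil_can: oil bottle, 48 mm across, 110 mm high; bystander, not to be disturbed
Mind the look-alikes: they are no part of the job. What is shaped like the plate3 but brown or orange is not meant.

How it is judged (in metres and radians):
On the way, in this order (a step that is already met when the one before it is completed fails the run):
1. all the blanks stand in the pocket, against the fixed jaw (x of blank1 in the frame of fixture between 0.0065 and 0.0165 m and y of blank1 in the frame of fixture between -0.056 and 0.056 m and z of blank1 in the frame of fixture between 0.009 and 0.0155 m and angle between each of blank1, blank2, blank3's own z axis and vertical below 0.12 rad and x of blank2 in the frame of fixture between 0.0065 and 0.0165 m and y of blank2 in the frame of fixture between -0.056 and 0.056 m and z of blank2 in the frame of fixture between 0.009 and 0.0155 m and x of blank3 in the frame of fixture between 0.0065 and 0.0165 m and y of blank3 in the frame of fixture between -0.056 and 0.056 m and z of blank3 in the frame of fixture between 0.009 and 0.0155 m), for 0.2 s.
2. the thinnest plate (10 mm) has been tried: fully down in the gap (x of plate1 in the frame of fixture between -0.021 and -0.004 m and y of plate1 in the frame of fixture between -0.03 and 0.03 m and z of plate1 in the frame of fixture between 0.009 and 0.0155 m and angle between plate1's own z axis and vertical below 0.12 rad), for 0.1 s.
3. the second (13 mm) has been tried: fully down in the gap, or pressed on its mouth and refused (((x of plate2 in the frame of fixture between -0.021 and -0.004 m and y of plate2 in the frame of fixture between -0.03 and 0.03 m and z of plate2 in the frame of fixture between 0.009 and 0.0155 m and angle between plate2's own z axis and vertical below 0.12 rad) or (x of stop_a_face in the frame of fixture below 0 m and x of plate2 in the frame of fixture between -0.024 and 0.002 m and y of plate2 in the frame of fixture between -0.03 and 0.03 m and z of plate2 in the frame of fixture between 0.018 and 0.036 m and (contact force between plate2 and fixture above 1.5 N or contact force between plate2 and blank1 above 1.5 N or contact force between plate2 and blank2 above 1.5 N or contact force between plate2 and blank3 above 1.5 N)))), for 0.1 s.
4. the third (16 mm) has been tried (fully down, or refused), or, the second having been refused, the first is back in the gap (((x of plate3 in the frame of fixture between -0.021 and -0.004 m and y of plate3 in the frame of fixture between -0.03 and 0.03 m and z of plate3 in the frame of fixture between 0.009 and 0.0155 m and angle between plate3's own z axis and vertical below 0.12 rad) or (x of any of stop_a_face, stop_b_face in the frame of fixture below 0 m and x of plate3 in the frame of fixture between -0.024 and 0.002 m and y of plate3 in the frame of fixture between -0.03 and 0.03 m and z of plate3 in the frame of fixture between 0.018 and 0.036 m and (contact force between plate3 and fixture above 1.5 N or contact force between plate3 and blank1 above 1.5 N or contact force between plate3 and blank2 above 1.5 N or contact force between plate3 and blank3 above 1.5 N)) or ((x of plate1 in the frame of fixture between -0.021 and -0.004 m and y of plate1 in the frame of fixture between -0.03 and 0.03 m and z of plate1 in the frame of fixture between 0.009 and 0.0155 m and angle between plate1's own z axis and vertical below 0.12 rad) and x of stop_a_face in the frame of fixture below 0 m))), for 0.1 s.
5. the fourth (19 mm) has been tried and refused, or, an earlier one having been refused, the clamp is locked on the thickest plate that fits (((x of any of stop_a_face, stop_b_face, stop_c_face in the frame of fixture below 0 m and x of plate4 in the frame of fixture between -0.024 and 0.002 m and y of plate4 in the frame of fixture between -0.03 and 0.03 m and z of plate4 in the frame of fixture between 0.018 and 0.036 m and (contact force between plate4 and fixture above 1.5 N or contact force between plate4 and blank1 above 1.5 N or contact force between plate4 and blank2 above 1.5 N or contact force between plate4 and blank3 above 1.5 N)) or (value of joint clamp above 0.85 rad and (((x of plate1 in the frame of fixture between -0.021 and -0.004 m and y of plate1 in the frame of fixture between -0.03 and 0.03 m and z of plate1 in the frame of fixture between 0.009 and 0.0155 m and angle between plate1's own z axis and vertical below 0.12 rad) and x of stop_a_face in the frame of fixture below 0 m) or ((x of plate2 in the frame of fixture between -0.021 and -0.004 m and y of plate2 in the frame of fixture between -0.03 and 0.03 m and z of plate2 in the frame of fixture between 0.009 and 0.0155 m and angle between plate2's own z axis and vertical below 0.12 rad) and x of any of stop_a_face, stop_b_face in the frame of fixture below 0 m))))), for 0.1 s.
At the end, for the whole second after the job is handed in: blanks upright on the pocket floor, within 6 mm of the fixed jaw; the thickest plate that fits (the next is thicker than the gap) fully down (3 mm) and within 13 mm of the middle along the gap; the other plates standing in rack slots; clamp joint above 0.85 (all of step 1 and value of joint clamp above 0.85 rad and (((x of plate1 in the frame of fixture between -0.021 and -0.004 m and y of plate1 in the frame of fixture between -0.013 and 0.013 m and z of plate1 in the frame of fixture between 0.009 and 0.0155 m and angle between plate1's own z axis and vertical below 0.12 rad) and x of stop_a_face in the frame of fixture below 0 m and (x of plate2 in the frame of rack between -0.083 and 0.083 m and y of plate2 in the frame of rack between -0.025 and 0.025 m and z of plate2 in the frame of rack between 0.004 and 0.0125 m and angle between plate2's own z axis and vertical below 0.15 rad) and (x of plate3 in the frame of rack between -0.083 and 0.083 m and y of plate3 in the frame of rack between -0.025 and 0.025 m and z of plate3 in the frame of rack between 0.004 and 0.0125 m and angle between plate3's own z axis and vertical below 0.15 rad) and (x of plate4 in the frame of rack between -0.083 and 0.083 m and y of plate4 in the frame of rack between -0.025 and 0.025 m and z of plate4 in the frame of rack between 0.004 and 0.0125 m and angle between plate4's own z axis and vertical below 0.15 rad)) or ((x of plate2 in the frame of fixture between -0.021 and -0.004 m and y of plate2 in the frame of fixture between -0.013 and 0.013 m and z of plate2 in the frame of fixture between 0.009 and 0.0155 m and angle between plate2's own z axis and vertical below 0.12 rad) and x of any of stop_a_face, stop_b_face in the frame of fixture below 0 m and (x of plate1 in the frame of rack between -0.083 and 0.083 m and y of plate1 in the frame of rack between -0.025 and 0.025 m and z of plate1 in the frame of rack between 0.004 and 0.0125 m and angle between plate1's own z axis and vertical below 0.15 rad) and (x of plate3 in the frame of rack between -0.083 and 0.083 m and y of plate3 in the frame of rack between -0.025 and 0.025 m and z of plate3 in the frame of rack between 0.004 and 0.0125 m and angle between plate3's own z axis and vertical below 0.15 rad) and (x of plate4 in the frame of rack between -0.083 and 0.083 m and y of plate4 in the frame of rack between -0.025 and 0.025 m and z of plate4 in the frame of rack between 0.004 and 0.0125 m and angle between plate4's own z axis and vertical below 0.15 rad)) or ((x of plate3 in the frame of fixture between -0.021 and -0.004 m and y of plate3 in the frame of fixture between -0.013 and 0.013 m and z of plate3 in the frame of fixture between 0.009 and 0.0155 m and angle between plate3's own z axis and vertical below 0.12 rad) and x of any of stop_a_face, stop_b_face, stop_c_face in the frame of fixture below 0 m and (x of plate1 in the frame of rack between -0.083 and 0.083 m and y of plate1 in the frame of rack between -0.025 and 0.025 m and z of plate1 in the frame of rack between 0.004 and 0.0125 m and angle between plate1's own z axis and vertical below 0.15 rad) and (x of plate2 in the frame of rack between -0.083 and 0.083 m and y of plate2 in the frame of rack between -0.025 and 0.025 m and z of plate2 in the frame of rack between 0.004 and 0.0125 m and angle between plate2's own z axis and vertical below 0.15 rad) and (x of plate4 in the frame of rack between -0.083 and 0.083 m and y of plate4 in the frame of rack between -0.025 and 0.025 m and z of plate4 in the frame of rack between 0.004 and 0.0125 m and angle between plate4's own z axis and vertical below 0.15 rad)))); the robot touches nothing.
It fails at once if a bystander on the bench (tools, collar, V-block, chuck, oil bottle) is moved more than 3 cm (distance of any of wrench, screwdriver, collar, brush, vblock, small_chuck, oil_can from where it was at the start of the episode above 0.03 m).
Of blank1, blank2, blank3 only 2 to 3 are there at a start; the rules pass over those that are not, and their reading is None.
At some moment in a run one of blank1, blank2, blank3 may be knocked a few centimetres aside while the robot is not near it.
It also fails if it takes over 210 s, if anything falls off the work surface, if the arm or the gripper's body presses on something with over 40 N, if the wrist force passes 120 N, or if a joint passes its speed limit or range.

### The arm

A 6-joint arm with a two-finger parallel gripper is mounted at the origin on the work surface. World frame = base frame: x ahead of the robot, y to its left, z up, the work surface at z = 0. Lengths are in mm, angles in rad, forces in N, time in s.
With the tool pointing down it reaches from about 350 to 775 mm from the base axis. Payload 7.3 kg.
Tool frame: the origin (TCP) lies midway between the tips of the shut fingers; the grasp point (between the pads) lies 19 mm behind it (bot.tcp_to_grasp is the distance from the TCP to the grasp point, in mm); z points along the fingers, y is the line along which they close (so a half turn about z gives the same grasp; the last joint's range is limited). The gripper opens to 92 mm and grips with 3 to 60 N. Pads are 19 mm wide; open, the fingers measure 130 mm over their backs; the gripper's body (75 mm by 190 mm) begins 47 mm behind the grasp point.
Start: joints at [-1.371, 0.342, 1.524, -0, 1.275, -0.146], TCP at [177.971, -493.934, 226.741] pointing down, gripper open.
Joint ranges: [-2.53, 2.53], [-0.77, 2.02], [0.04, 2.7], [-1, 4.14], [0.28, 2.66], [-3.11, 3.11]. Speed limits (rad/s): [2.57, 2.57, 3.14, 3.14, 3.14, 3.14].

### API

Orientations are given as [roll, pitch, yaw] about the fixed x, y, z axes, in that order (R = Rz(yaw) Ry(pitch) Rx(roll)).
In Python, from plant import bot, viewer gives the robot as it stands. The module is installed in compiled form; this text tells all that it offers.
- The arm moves only by the shell command python3 -m handwheel 'ROWS'. ROWS is text: rows parted by semicolons, each of 7 numbers parted by spaces: the shift along the tool's x, y, z scaled (see below), then the turn, a rotation vector about the tool's x, y, z scaled (see below), then the opening, from -1 (shut) to 1 (fully open), so that 0 is half open. In form: tx ty tz rx ry rz gripper; .... A call has 1 to 8 rows; each row is the pose to reach, as a shift and turn from the pose commanded when the call began, along the tool's axes at that moment, turning the shorter way round; what a row does not reach only later rows make up. The controller multiplies each number of a shift by 10 cm and each number of a turn by pi rad. A row lasts 1/12 s, in which the tool goes at most 41.7 mm and 7.16 degrees, less where a joint would pass 70% of its speed; a pose out of reach is approached as far as the arm can. A call with a number of a shift or a turn outside -1 to 1 is refused whole. A call with a gripper value outside its range is refused whole. The fingers move at their own pace and stop on an object; the grip force is fixed at half the most. Time passes only in rows, so rows that repeat a pose let the fingers close. It gives the time, the measured TCP pose, the force, the opening and the grip force at its end, in the units of the state.
- bot.get_obs(): the state, without advancing time (a new reading comes with each control period).
- viewer.capture(name): name is "scene" or "top" or "wrist"; returns a dict with "frame" (384x512x3 uint8, red, green, blue), "fov_y" (degrees; the focal length in pixels is half the picture's height over the tangent of half this angle, whatever the lens; pixels are square), "cx", "cy" (the principal point, pixels), "T" (4x4, takes a point from camera to world coordinates). Camera axes: x right, y down, z forward; pixel columns grow to the right and rows downward; lengths in mm; the calibration is good to about 2 mm. A picture is of the moment at which its call begins. There is no depth.
- bot.close_job(): hands the job in; it is judged then, once.
Trained networks look in a picture, given as the dict that the camera call returned (one of the last four; its "shot" number tells which), for a name from the list of things; names that differ only in an ending like _2 or _b are one class to them, and where a whole thing is asked for, a point or a joint stands for the part that bears it (a point fixed in the world has none). Each returns a list of dicts, best first, with "score" (0 to 1); they miss things now and then, are a little off and sometimes report something else, mostly with a low value. They report only what shows in the picture. A call takes as long as a camera call. They do not tell look-alikes from the thing itself.
- viewer.recognise(target, picture): "centre" ([column, row] in pixels, amid what is visible of it).
- viewer.cut_out(target, picture): "pixels" (384x512 bool, what is visible of it) and "centre" ([column, row] in pixels, amid what is visible of it).
The state is a dict: "time": time; "joint_positions": joint angles; "dq": joint speeds; "tau": joint torques, N m; "tool_pos": TCP position; "tcp_rot": TCP orientation; "contact_force": force on the tool from outside, world axes, zero at the start; "moment": the same for the moment, N m; "grip_width": finger opening in mm; "finger_force": force on a finger pad.
Only numpy, scipy, OpenCV 4.12 (cv2) and the standard library are available. Lean on these libraries where they do the work, as an engineer would, in place of code of your own. Each camera call takes 0.05 s, during which the arm holds its last target. There are 200 camera calls.

## Working session

There is one attempt and no reset: what is moved stays moved. The work goes in short steps, Python scripts to look and compute and a shell command to move; the robot and the scene stay as the last step left them, time stands still between calls to the robot, and variables do not carry over. Pictures are saved under pics/ and viewed, at most 14 in all, crops included, and the job is handed in when it is done.

```bash
mkdir -p pics
cat > h.py <<'E'
import numpy as np, cv2
from plant import bot, viewer
from scipy.spatial.transform import Rotation as R
def cap(n,save=None):
    p=viewer.capture(n)
    if save: cv2.imwrite(f'pics/{save}.png',p['frame'][:,:,::-1])
    return p
def w(p,uv,z):
    f=192/np.tan(np.radians(p['fov_y'])/2)
    d=p['T'][:3,:3]@np.array([(uv[0]-p['cx'])/f,(uv[1]-p['cy'])/f,1.]);o=p['T'][:3,3]
    return o+d*(z-o[2])/d[2]
def px(p,X):
    f=192/np.tan(np.radians(p['fov_y'])/2)
    c=p['T'][:3,:3].T@(np.array(X)-p['T'][:3,3]);return c[:2]/c[2]*f+[p['cx'],p['cy']]
E
python3 - <<'E'
from h import *
s=bot.get_obs();print({k:np.round(v,3) for k,v in s.items()})
t=cap('top','top0');c=cap('scene','scene0')
for p in(t,c):
    print(p['T'][:3,3],p['fov_y'])
    for n,z in [('fixture',12),('pocket',12),('jaw_face',30),('stop_a_face',30),('pivot',45),('handle_end',150),('rack',24),('blank1',36),('plate1',74),('plate2',74),('plate3',74),('plate4',74)]:
        print(n,[(np.round(d['centre']),round(d['score'],2),np.round(w(p,d['centre'],z)[:2])) for d in viewer.recognise(n,p)[:6]])
a=cv2.imread('pics/top0.png');cv2.imwrite('pics/top0.png',cv2.resize(a,(800,600)))
E
```

```text
{'time': np.float64(0.0), 'joint_positions': array([-1.371,  0.343,  1.525,  0.   ,  1.275, -0.146]), 'dq': array([ 0.   , -0.001, -0.   , -0.003,  0.001,  0.   ]), 'tau': array([-2.0000e-03, -4.3126e+01, -2.4422e+01,  7.2000e-02,  5.6000e-02,
       -0.0000e+00]), 'tool_pos': array([ 177.894, -493.536,  226.082]), 'tcp_rot': array([-3.14 , -0.   ,  0.346]), 'contact_force': array([-0.403, -0.456,  0.438]), 'moment': array([0.03 , 0.019, 0.001]), 'finger_force': np.float64(0.0), 'grip_width': np.float64(91.974)}
[ 3.83232496e+02 -1.05890288e+00  1.05937125e+03] 57.40780719736143
fixture [(array([272., 184.]), 0.63, array([640., -40.])), (array([187., 167.]), 0.58, array([698., 222.])), (array([151., 219.]), 0.52, array([536., 326.]))]
pocket [(array([273., 180.]), 0.82, array([655., -43.]))]
jaw_face [(array([273., 181.]), 0.58, array([644., -42.]))]
stop_a_face [(array([253., 151.]), 0.58, array([741.,  17.]))]
pivot [(array([270., 181.]), 0.9, array([641., -32.]))]
handle_end [(array([328., 172.]), 0.72, array([ 638., -184.]))]
rack [(array([152., 224.]), 0.95, array([519., 318.]))
[... 2717 characters left out ...]
12.]), 0.65, array([478., 347.])), (array([435., 280.]), 0.65, array([640., 483.]))]
plate3 [(array([380., 231.]), 0.97, array([558., 327.])), (array([376., 247.]), 0.85, array([614., 330.])), (array([294., 305.]), 0.85, array([848., 204.])), (array([375., 180.]), 0.77, array([387., 265.])), (array([395., 212.]), 0.65, array([478., 347.])), (array([435., 280.]), 0.65, array([640., 483.]))]
plate4 [(array([380., 231.]), 0.97, array([558., 327.])), (array([376., 247.]), 0.85, array([614., 330.])), (array([294., 305.]), 0.85, array([848., 204.])), (array([375., 180.]), 0.77, array([387., 265.])), (array([395., 212.]), 0.65, array([478., 347.])), (array([435., 280.]), 0.65, array([640., 483.]))]
```

View pics/top0.png

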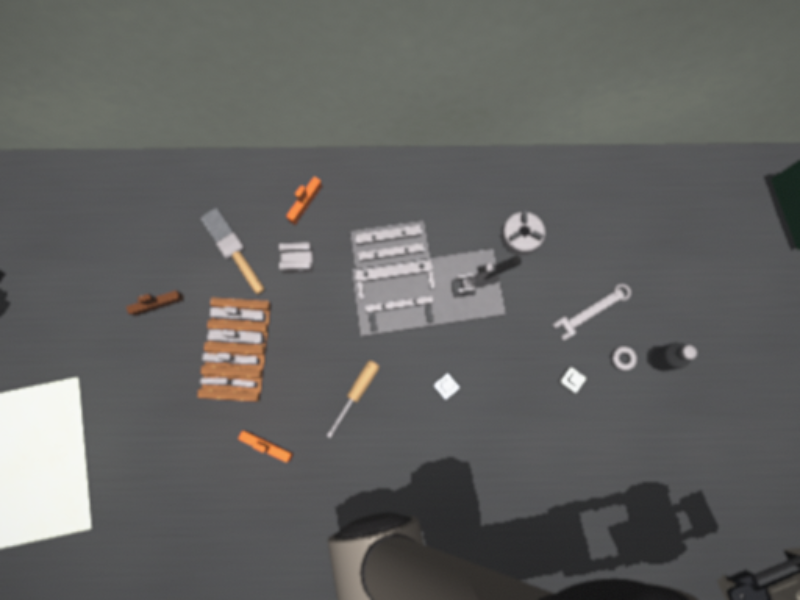

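View pics/scene0.png

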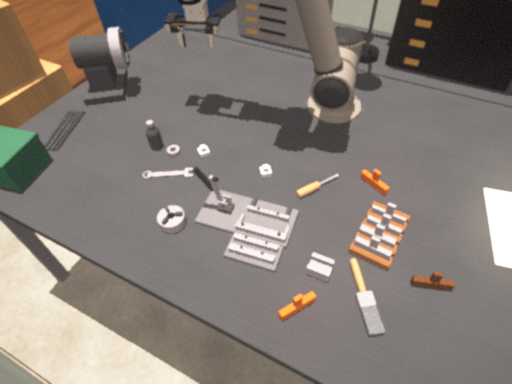

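The top view shows two blanks, at raw pixels (286,247) and (367,243); no third shows. The fixture is near (272,184) and turned slightly, the clamp is open at its right end, and the rack is at (150,224) with four grey plates. The plate look-alikes are orange or brown: (194,127), (99,193), (169,285). The grey plates in the rack are the right ones. Next I'll take a closer look with the wrist camera.

```bash
cat >> h.py <<'E'
def plan(wps,start=None):
    """wps: (x,y,z,yaw); prints shift/turn numbers for successive calls (tool down)"""
    s=bot.get_obs()
    if start is None: start=(*s['tool_pos'],s['tcp_rot'][2])
    x=np.array(start,float)
    for g in wps:
        g=np.array(g,float);n=max(1,int(np.ceil(np.abs(g[:3]-x[:3]).max()/99)))
        n=max(n,int(np.ceil(np.linalg.norm(g[:2]-x[:2])/99)))
        for i in range(n):
            d=(g-x)/(n-i);c,q=np.cos(x[3]),np.sin(x[3])
            t=[d[0]*c+d[1]*q,d[0]*q-d[1]*c,-d[2]]
            print(f'{t[0]/100:.3f} {t[1]/100:.3f} {t[2]/100:.3f} 0 0 {-d[3]/np.pi:.4f}',' rows>=%d'%max(np.ceil(np.linalg.norm(d[:3])/41.7),np.ceil(abs(np.degrees(d[3]))/7.16)))
            x=x+d
E
python3 - <<'E'
from h import *
plan([(430,-260,330,1.7),(560,-80,380,1.7)])
E
```

```text
0.791 -0.337 -0.258 0 0 -0.1078  rows>=3
0.858 -0.055 -0.258 0 0 -0.1078  rows>=3
0.827 0.233 -0.258 0 0 -0.1078  rows>=3
0.703 0.495 -0.258 0 0 -0.1078  rows>=3
0.539 0.507 -0.167 0 0 -0.0000  rows>=2
0.539 0.507 -0.167 0 0 -0.0000  rows>=2
0.539 0.507 -0.167 0 0 -0.0000  rows>=2
```

```bash
python3 -m handwheel '.79 -.34 -.26 0 0 -.108 1;.79 -.34 -.26 0 0 -.108 1;.79 -.34 -.26 0 0 -.108 1'
python3 -m handwheel '.86 -.055 -.26 0 0 -.108 1;.86 -.055 -.26 0 0 -.108 1;.86 -.055 -.26 0 0 -.108 1'
python3 -m handwheel '.83 .23 -.26 0 0 -.108 1;.83 .23 -.26 0 0 -.108 1;.83 .23 -.26 0 0 -.108 1'
python3 -m handwheel '.7 .5 -.26 0 0 -.108 1;.7 .5 -.26 0 0 -.108 1;.7 .5 -.26 0 0 -.108 1;.7 .5 -.26 0 0 -.108 1;.7 .5 -.26 0 0 -.108 1'
python3 - <<'E'
from h import *
p=cap('wrist','w1')
s=bot.get_obs();print(s['tool_pos'],s['tcp_rot']);print(p['T'].round(3),p['fov_y'])
for d in viewer.cut_out('blank1',p)[:4]:
    print(d['score'],d['centre'],w(p,d['centre'],28))
E
```

```text
time: 1.55
tool_pos: [243.9, -432.5, 254.6]
tcp_rot: [3.139, -0.002, 0.694]
contact_force: [-0.9, -0.1, 0.1]
grip_width: 91.9
finger_force: 0.0
time: 1.8
tool_pos: [307.4, -373.5, 280.9]
tcp_rot: [3.138, -0.001, 1.034]
contact_force: [0.8, -0.2, 0.3]
grip_width: 91.5
finger_force: 0.0
time: 2.05
tool_pos: [370.2, -314.4, 306.9]
tcp_rot: [3.137, 0.0, 1.374]
contact_force: [-0.0, 0.6, -0.5]
grip_width: 91.7
finger_force: 0.0
time: 2.47
tool_pos: [429.9, -259.2, 330.5]
tcp_rot: [-3.141, 0.0, 1.701]
contact_force: [-1.4, -0.7, 0.3]
grip_width: 91.5
finger_force: 0.0
[ 429.4317596  -259.59831499  330.28957859] [-3.14067637e+00 -1.35018820e-04  1.69990671e+00]
[[ 9.92000e-01  1.26000e-01  3.30000e-02  4.20892e+02]
 [ 1.30000e-01 -9.58000e-01 -2.56000e-01 -1.90734e+02]
 [-1.00000e-03  2.58000e-01 -9.66000e-01  4.88035e+02]
 [ 0.00000e+00  0.00000e+00  0.00000e+00  1.00000e+00]] 64.8104593748196
0.96 [266.6, 194.3] [ 456.58432985 -313.14525416   28.        ]
0.6 [285.1, 30.6] [448.96778127 -78.32509306  28.        ]
```

View pics/w1.png

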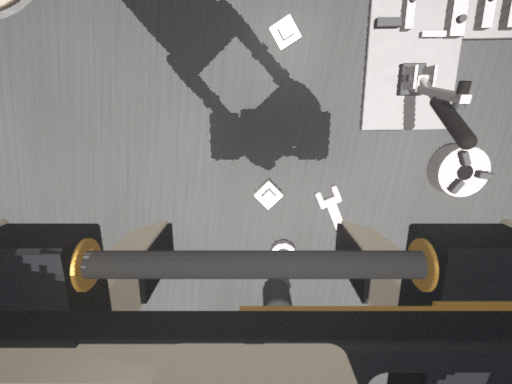

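The wrist view shows the blanks at (267,194) and (285,31), and the fixture with its open clamp at the upper right. I'll move over the fixture and take one picture to fit both the fixture and the blanks.

```bash
cat >> h.py <<'E'
from scipy.optimize import minimize
def box(x0,x1,y0,y1,z0,z1): return np.array([(x,y,z) for x in(x0,x1) for y in(y0,y1) for z in(z0,z1)],float)
BLANK=[box(-17,17,-17,17,0,20),box(-9,9,-9,9,20,36)]
def PLATE(t): return [box(-t/2,t/2,-50,50,0,30),box(-5,5,-11,11,30,66)]
def sil(p,parts,x,y,a,z0=0,S=4):
    m=np.zeros((384*S,512*S),np.uint8);c,s=np.cos(a),np.sin(a)
    for b in parts:
        q=np.array([px(p,(x+c*v[0]-s*v[1],y+s*v[0]+c*v[1],z0+v[2])) for v in b])
        cv2.fillConvexPoly(m,cv2.convexHull(((q+.5)*S).astype(np.float32)).round().astype(int),1)
    return m
def fit(p,mask,parts,x,y,angs,z0=0):
    M=cv2.resize(mask.astype(np.uint8),(2048,1536),interpolation=cv2.INTER_NEAREST)
    def cost(v):
        m=sil(p,parts,v[0],v[1],v[2]/50,z0);return 1-(m&M).sum()/(m|M).sum()
    best=None
    for a in angs:
        r=minimize(cost,[x,y,a*50],method='Nelder-Mead',options=dict(initial_simplex=np.array([x,y,a*50])+np.array([[0,0,0],[6,0,0],[0,6,0],[0,0,8]]),xatol=.1,fatol=1e-4,maxiter=120))
        if best is None or r.fun<best.fun: best=r
    return np.round([best.x[0],best.x[1],best.x[2]/50,1-best.fun],3)
E
python3 -m handwheel '.52 .63 -.1 0 0 0 1;.52 .63 -.1 0 0 0 1;.52 .63 -.1 0 0 0 1' |tail -6
python3 -m handwheel '.52 .63 -.1 0 0 0 1;.52 .63 -.1 0 0 0 1;.52 .63 -.1 0 0 0 1;.52 .63 -.1 0 0 0 1;.52 .63 -.1 0 0 0 1'
python3 - <<'E'
from h import *
p=cap('wrist','w2')
cv2.imwrite('pics/w2b.png',cv2.resize(p['frame'][:240,:,::-1],(800,375),interpolation=cv2.INTER_CUBIC))
import pickle;pickle.dump(p,open('w2.pkl','wb'))
for d in viewer.cut_out('blank1',p)[:4]:
    g=w(p,d['centre'],15);print(d['score'],d['centre'],g, fit(p,d['pixels'],BLANK,g[0],g[1],[0.2,.78,1.2]) if d['score']>.5 else '')
for n,z in [('pocket',12),('jaw_face',30),('stop_a_face',30),('pivot',45)]:
    print(n,[(np.round(d['centre']),round(d['score'],2),np.round(w(p,d['centre'],z)[:2])) for d in viewer.recognise(n,p)[:4]])
g=cv2.cvtColor(p['frame'],cv2.COLOR_RGB2GRAY)
E
```

```text
time: 2.82
tool_pos: [488.1, -196.6, 341.0]
tcp_rot: [3.139, -0.002, 1.703]
contact_force: [-0.4, -0.7, -1.6]
grip_width: 91.7
finger_force: 0.0
time: 3.23
tool_pos: [540.4, -140.8, 350.1]
tcp_rot: [-3.14, 0.0, 1.701]
contact_force: [-0.0, -0.9, 0.5]
grip_width: 91.8
finger_force: 0.0
0.81 [196.5, 245.6] [ 459.45613242 -312.73306038   15.        ] [ 461.219 -315.047    0.883    0.685]
0.79 [203.4, 105.3] [450.86718564 -73.2202459   15.        ] [450.209 -78.122   0.672   0.92 ]
pocket [(array([331.,  92.]), 0.73, array([646., -28.])), (array([408.,  60.]), 0.68, array([752.,  32.]))]
jaw_face [(array([333.,  94.]), 0.96, array([645., -31.]))]
stop_a_face [(array([409.,  60.]), 0.7, array([746.,  30.]))]
pivot [(array([335.,  90.]), 0.88, array([644., -27.]))]
```

View pics/w2b.png

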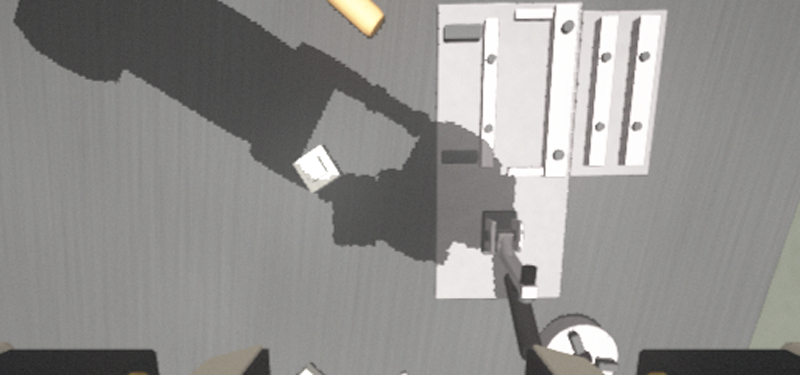

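The view shows the base plate's corners at display (438,4), (436,298), (560,297) and (666,10), the near bar at about (490,90), the jaw at about (565,90), and a blank at (317,168). I'll fit the fixture pose from these edges.

Run:
```python
from h import *
import pickle
p=pickle.load(open('w2.pkl','rb'))
g=cv2.cvtColor(p['frame'],cv2.COLOR_RGB2GRAY)
k=np.array([[438,4],[436,298],[560,297],[666,10]],np.float32)/1.5625-.18
k=cv2.cornerSubPix(g,k.reshape(-1,1,2).copy(),(4,4),(-1,-1),(3,30,.01)).reshape(-1,2);print(k)
F=np.array([[-75,82],[-75,-202],[60,-202],[140,82]],float)
W=np.array([w(p,c,12)[:2] for c in k])
f0,w0=F.mean(0),W.mean(0);a=F-f0;b=W-w0
phi=np.arctan2((a[:,0]*b[:,1]-a[:,1]*b[:,0]).sum(),(a*b).sum())
Rm=np.array([[np.cos(phi),-np.sin(phi)],[np.sin(phi),np.cos(phi)]]);o=w0-Rm@f0
print('phi',phi,'o',o,'res',(W-(F@Rm.T+o)).round(1))
im=cv2.resize(p['frame'][:240,200:,::-1],None,fx=2.5,fy=2.5,interpolation=cv2.INTER_CUBIC)
def dr(pts,z,col):
    q=[((px(p,(*(Rm@np.array(v)+o),z))-[200,0]+.5)*2.5) for v in pts];cv2.polylines(im,[np.array(q,int)],True,col,1)
dr([(-75,82),(-75,-202),(60,-202),(60,-80),(140,-80),(140,82)],12,(0,0,255))
dr([(30,75),(30,-75)],30,(0,255,0));dr([(-33,65),(-33,-65)],30,(0,255,0));
for gp in (11.5,14.5,17.5): dr([(-4-gp,65),(-4-gp,-65)],30,(255,0,0))
dr([(-4,66),(30,66)],12,(255,0,255));dr([(-4,-66),(30,-66)],22,(255,0,255))
dr([(-11,-130),(-11,-130.5)],45,(0,0,255))
cv2.imwrite('pics/ov.png',im)
```

```text
[[279.90784     2.6058326]
 [278.56638   190.41563  ]
 [357.342     189.49446  ]
 [426.48474     6.0457664]]
phi 0.13423886356458117 o [633.96871746  12.95067522] res [[-0.5  0. ]
 [ 1.9  2.4]
 [-0.1  3.2]
 [-1.3 -5.7]]
```

View pics/ov.png

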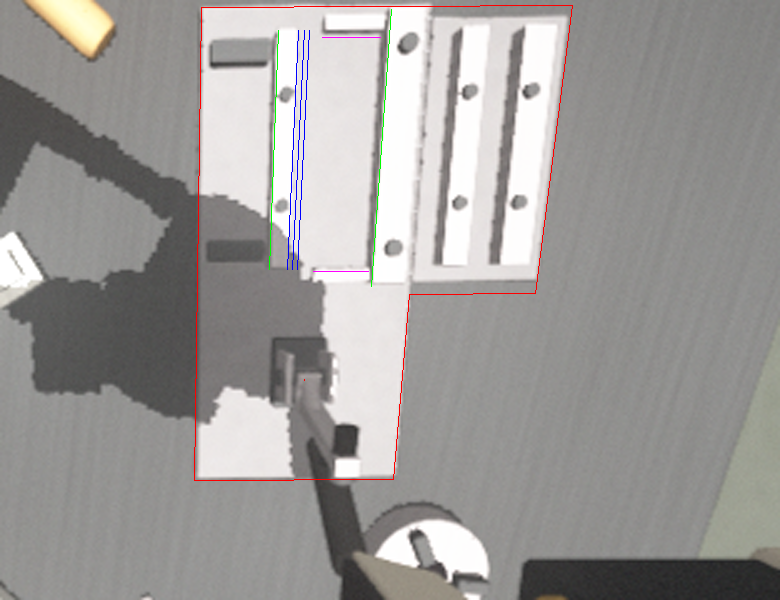

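```bash
python3 - <<'E'
from h import *
import pickle
p=pickle.load(open('w2.pkl','rb'))
k=np.array([[279.9,2.6],[278.57,190.4],[357.3,189.5]])
F=np.array([[-75,82],[-75,-202],[60,-202]],float)
W=np.array([w(p,c,12)[:2] for c in k])
f0,w0=F.mean(0),W.mean(0);a=F-f0;b=W-w0
phi=np.arctan2((a[:,0]*b[:,1]-a[:,1]*b[:,0]).sum(),(a*b).sum())
Rm=np.array([[np.cos(phi),-np.sin(phi)],[np.sin(phi),np.cos(phi)]]);o=w0-Rm@f0
print('phi',phi,'o',o,'res',(W-(F@Rm.T+o)).round(1))
open('h.py','a').write(f'''
PHI={phi:.4f};O=np.array([{o[0]:.1f},{o[1]:.1f}])
RF=np.array([[np.cos(PHI),-np.sin(PHI)],[np.sin(PHI),np.cos(PHI)]])
def fx(x,y,z,dpsi=0): return (*(RF@[x,y]+O),z,PHI+np.pi/2+dpsi)
def tofx(xy): return RF.T@(np.array(xy)[:2]-O)
''')
E
python3 - <<'E'
from h import *
print(w and (lambda p:[tofx(w(p,c,30)).round(1) for c in [(200+297/2.5,15),(200+278/2.5,15),(200+390/2.5,15),(200+374/2.5,105)]])(__import__('pickle').load(open('w2.pkl','rb'))))
plan([(450.2,-78.1,120,2.243),(450.2,-78.1,23.5,2.243),(450.2,-78.1,100,2.243),fx(11,35,100),fx(11,35,45)])
E
```

```text
phi 0.14218739052282928 o [633.51366779  14.9593092 ] res [[ 0.5 -1.3]
 [ 0.7  0.8]
 [-1.2  0.5]]
[array([-21. ,  58.8]), array([-31.7,  58.9]), array([31.6, 58.1]), array([ 31. , -64.1])]
0.245 -0.272 0.769 0 0 -0.0575  rows>=3
0.290 -0.223 0.769 0 0 -0.0575  rows>=3
0.326 -0.168 0.769 0 0 -0.0575  rows>=3
0.000 0.000 0.965 0 0 -0.0000  rows>=3
0.000 0.000 -0.765 0 0 -0.0000  rows>=2
-0.056 0.762 -0.000 0 0 0.0562  rows>=2
0.079 0.760 -0.000 0 0 0.0562  rows>=2
0.212 0.734 -0.000 0 0 0.0562  rows>=2
0.000 0.000 0.550 0 0 -0.0000  rows>=2
```

```bash
python3 - <<'E'
from h import *
c=RF@[14.3,0]+O
P=0.137;o=c-np.array([np.cos(P),np.sin(P)])*13
s=open('h.py').read().replace(f'PHI={PHI:.4f};O=np.array([{O[0]:.1f},{O[1]:.1f}])',f'PHI=0.137;O=np.array([{o[0]:.1f},{o[1]:.1f}])')
open('h.py','w').write(s);print(o)
E
python3 -m handwheel '.245 -.272 .77 0 0 -.0575 1;.245 -.272 .77 0 0 -.0575 1;.245 -.272 .77 0 0 -.0575 1' |grep pos
python3 -m handwheel '.29 -.223 .77 0 0 -.0575 1;.29 -.223 .77 0 0 -.0575 1;.29 -.223 .77 0 0 -.0575 1' |grep pos
python3 -m handwheel '.326 -.168 .77 0 0 -.0575 0.3;.326 -.168 .77 0 0 -.0575 0.3;.326 -.168 .77 0 0 -.0575 0.3;.326 -.168 .77 0 0 -.0575 0.3;.326 -.168 .77 0 0 -.0575 0.3'
python3 - <<'E'
from h import *
p=cap('wrist','w3')
for d in viewer.cut_out('blank1',p)[:2]:
    g=w(p,d['centre'],15);print(d['score'],d['centre'],g, fit(p,d['pixels'],BLANK,g[0],g[1],[.67]))
plan([(450.2,-78.1,23.5,2.243)])
E
```

```text
[634.77747226  15.25117992]
tool_pos: [501.5, -115.0, 263.9]
tool_pos: [472.9, -95.0, 189.9]
time: 4.45
tool_pos: [453.6, -78.8, 122.1]
tcp_rot: [3.139, 0.004, 2.242]
contact_force: [0.2, -0.9, 0.6]
grip_width: 63.4
finger_force: 0.0
0.63 [253.2, 185.6] [450.24252283 -75.86424805  15.        ] [449.965 -78.067   0.662   0.958]
0.027 -0.022 0.987 0 0 -0.0001  rows>=3
```

Two measurements agree: (450,-78), yaw 0.66. Grasp it.

```bash
python3 -m handwheel '.02 -.015 .97 0 0 0 .3;.02 -.015 .97 0 0 0 .3;.02 -.015 .97 0 0 0 .3;.02 -.015 .97 0 0 0 .3;.02 -.015 .97 0 0 0 .3'
python3 -m handwheel '0 0 0 0 0 0 -1;0 0 0 0 0 0 -1;0 0 0 0 0 0 -1;0 0 0 0 0 0 -1;0 0 0 0 0 0 -1;0 0 0 0 0 0 -1'
python3 -m handwheel '0 0 -.77 0 0 0 -1;0 0 -.77 0 0 0 -1;0 0 -.77 0 0 0 -1;0 0 -.77 0 0 0 -1'
python3 - <<'E'
from h import *
plan([fx(10,35,100),fx(10,35,37)])
E
```

```text
time: 4.97
tool_pos: [449.8, -77.5, 23.6]
tcp_rot: [3.141, 0.001, 2.244]
contact_force: [-0.2, -0.2, 0.3]
grip_width: 59.7
finger_force: 0.0
time: 5.47
tool_pos: [448.4, -76.9, 23.1]
tcp_rot: [3.141, 0.001, 2.245]
contact_force: [-0.0, -0.0, 0.1]
grip_width: 24.2
finger_force: 0.0
time: 5.8
tool_pos: [449.4, -77.2, 101.4]
tcp_rot: [3.139, 0.004, 2.245]
contact_force: [-0.2, -0.1, -0.9]
grip_width: 1.2
finger_force: 0.0
-0.062 0.764 0.005 0 0 0.0570  rows>=2
0.075 0.762 0.005 0 0 0.0570  rows>=2
0.210 0.737 0.005 0 0 0.0570  rows>=2
0.000 0.000 0.630 0 0 -0.0000  rows>=2
```

The fingers close at about 70 mm/s, so I lifted before they had shut. Repeat with more time.

```bash
python3 -m handwheel '0 0 0 0 0 0 0;0 0 0 0 0 0 0;0 0 0 0 0 0 0;0 0 0 0 0 0 0;0 0 0 0 0 0 0;0 0 0 0 0 0 0;0 0 0 0 0 0 0;0 0 0 0 0 0 0'|grep width
python3 -m handwheel '0 0 .77 0 0 0 0;0 0 .77 0 0 0 0;0 0 .77 0 0 0 0'
python3 -m handwheel '0 0 0 0 0 0 -1;0 0 0 0 0 0 -1;0 0 0 0 0 0 -1;0 0 0 0 0 0 -1;0 0 0 0 0 0 -1;0 0 0 0 0 0 -1;0 0 0 0 0 0 -1;0 0 0 0 0 0 -1'
python3 -m handwheel '0 0 -.77 0 0 0 -1;0 0 -.77 0 0 0 -1;0 0 -.77 0 0 0 -1;0 0 -.77 0 0 0 -1'
python3 - <<'E'
from h import *
plan([fx(10,35,100),fx(10,35,37)])
E
```

```text
grip_width: 45.3
time: 6.72
tool_pos: [444.4, -75.6, 17.8]
tcp_rot: [-3.136, -0.009, 2.245]
contact_force: [-1.7, -0.3, -1.6]
grip_width: 45.9
finger_force: 0.0
time: 7.38
tool_pos: [449.2, -77.1, 24.2]
tcp_rot: [3.14, 0.003, 2.245]
contact_force: [-1.6, -0.0, 8.4]
grip_width: 17.7
finger_force: 30.0
time: 7.72
tool_pos: [449.5, -77.2, 101.9]
tcp_rot: [3.139, 0.005, 2.245]
contact_force: [-0.5, 0.5, -0.7]
grip_width: 17.5
finger_force: 30.0
-0.061 0.763 0.006 0 0 0.0570  rows>=2
0.076 0.762 0.006 0 0 0.0570  rows>=2
0.210 0.737 0.006 0 0 0.0570  rows>=2
0.000 0.000 0.630 0 0 -0.0000  rows>=2
```

```bash
python3 -m handwheel '-.06 .763 0 0 0 .057 -1;-.06 .763 0 0 0 .057 -1;-.06 .763 0 0 0 .057 -1' |grep pos
python3 -m handwheel '.076 .762 0 0 0 .057 -1;.076 .762 0 0 0 .057 -1;.076 .762 0 0 0 .057 -1'|grep pos
python3 -m handwheel '.21 .737 0 0 0 .057 -1;.21 .737 0 0 0 .057 -1;.21 .737 0 0 0 .057 -1;.21 .737 0 0 0 .057 -1;.21 .737 0 0 0 .057 -1;.21 .737 0 0 0 .057 -1'
python3 - <<'E'
from h import *
p=cap('wrist','w4')
s=bot.get_obs();print(tofx(s['tool_pos']),s['tcp_rot'][2]-PHI-np.pi/2)
plan([fx(10,35,42)])
E
```

```text
tool_pos: [515.6, -31.4, 99.4]
tool_pos: [578.7, 12.0, 98.6]
time: 8.72
tool_pos: [637.3, 51.3, 98.9]
tcp_rot: [-3.139, -0.0, 1.708]
contact_force: [-0.3, 0.2, -0.7]
grip_width: 17.9
finger_force: 30.0
[ 7.58555773 35.16915676] -0.0004655540641615996
-0.002 0.024 0.573 0 0 -0.0001  rows>=2
```

View pics/w4.png

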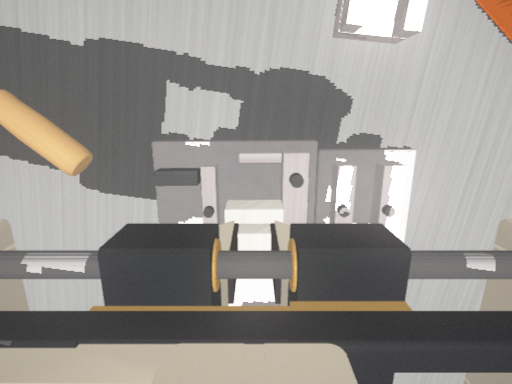

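The view shows the held blank over the pocket, with the jaw edge at column 284, the bar edge at 217 and the end stop at (260,158). I'll check the fixture fit against these.

Run:
```python
from h import *
p=cap('wrist')
g=cv2.cvtColor(p['frame'],cv2.COLOR_RGB2GRAY).astype(int)
for r in (175,185,195): print(r,g[r,196:224].tolist(),'|',g[r,276:312].tolist())
print(g[140:170,260].tolist())
for c in [(217,180),(202,180),(284,180),(308,180),(260,163)]: print(c,tofx(w(p,c,22 if c[0]==260 else 30)).round(1))
```

```text
175 [107, 93, 80, 81, 150, 203, 208, 210, 210, 207, 212, 214, 210, 211, 209, 210, 212, 214, 200, 166, 141, 145, 156, 159, 162, 162, 159, 159] | [160, 159, 160, 156, 152, 141, 171, 209, 212, 213, 214, 214, 213, 183, 122, 93, 96, 100, 109, 113, 112, 114, 118, 113, 129, 176, 209, 215, 216, 211, 215, 206, 178, 163, 162, 164]
185 [130, 146, 159, 159, 163, 189, 209, 208, 208, 206, 206, 210, 211, 208, 208, 209, 211, 213, 208, 178, 142, 144, 150, 159, 156, 158, 160, 156] | [160, 160, 160, 156, 151, 145, 175, 207, 211, 212, 216, 212, 214, 213, 216, 183, 127, 117, 114, 113, 113, 115, 115, 113, 125, 167, 206, 216, 215, 213, 214, 188, 161, 163, 162, 161]
195 [158, 157, 158, 157, 160, 186, 209, 208, 208, 207, 207, 209, 207, 211, 209, 207, 211, 210, 210, 192, 154, 140, 151, 157, 160, 160, 158, 160] | [161, 161, 162, 160, 154, 145, 179, 210, 214, 215, 213, 212, 211, 215, 216, 213, 212, 209, 211, 211, 214, 217, 215, 214, 211, 213, 216, 214, 213, 213, 212, 191, 162, 159, 160, 159]
[131, 154, 155, 158, 156, 155, 153, 156, 157, 158, 157, 159, 167, 205, 219, 216, 215, 212, 210, 207, 203, 198, 177, 145, 157, 157, 158, 155, 157, 158]
(217, 180) [-21.2  53.4]
(202, 180) [-32.7  53.4]
(284, 180) [30.3 53.4]
(308, 180) [48.7 53.4]
(260, 163) [11.9 65.3]
```

```bash
python3 -m handwheel '0 0 .58 0 0 0 -1;0 0 .58 0 0 0 -1;0 0 .58 0 0 0 -1;0 0 .58 0 0 0 -1'
python3 -m handwheel '0 0 .05 0 0 0 -1;0 0 .05 0 0 0 -1;0 0 .05 0 0 0 -1'
python3 -m handwheel '0 .02 0 0 0 0 -1;0 .04 0 0 0 0 -1;0 .05 0 0 0 0 -1;0 .05 0 0 0 0 -1'
python3 - <<'E'
from h import *
print(tofx(bot.get_obs()['tool_pos']))
E
```

```text
time: 9.15
tool_pos: [637.9, 51.4, 41.6]
tcp_rot: [-3.14, -0.0, 1.707]
contact_force: [-0.2, 0.2, 0.0]
grip_width: 17.8
finger_force: 30.0
time: 9.4
tool_pos: [639.0, 51.8, 37.8]
tcp_rot: [3.14, 0.0, 1.708]
contact_force: [0.3, 1.5, -0.2]
grip_width: 17.4
finger_force: 30.0
time: 9.73
tool_pos: [642.0, 52.4, 36.8]
tcp_rot: [-3.138, 0.0, 1.708]
contact_force: [-6.6, -1.3, 3.3]
grip_width: 17.7
finger_force: 30.0
[12.17103334 35.72674361]
```

Contact with the jaw and the floor, at x 12.2 in my frame, so true x is about mine + 0.8. Press slightly more, then release.

```bash
python3 -m handwheel '0 .02 0 0 0 0 -1;0 .02 0 0 0 0 -1;0 .02 0 0 0 0 -1;0 .02 .01 0 0 0 -1'
python3 -m handwheel '0 0 0 0 0 0 -.3;0 0 0 0 0 0 -.3;0 0 0 0 0 0 -.3;0 0 0 0 0 0 -.3'
python3 -m handwheel '0 0 -1 0 0 0 -.3;0 0 -1 0 0 0 -.3;0 0 -1 0 0 0 -.3;0 0 -1 0 0 0 -.3'
sed -i 's/^PHI=.*/PHI=0.137;O=np.array([633.98,15.14])/' h.py
python3 - <<'E'
from h import *
p=cap('top')
for d in viewer.recognise('blank1',p)[:4]: print(d['score'],d['centre'],w(p,d['centre'],25))
print(tofx(bot.get_obs()['tool_pos']))
plan([(458,-310,250,.88+np.pi/2)])
E
```

```text
time: 10.07
tool_pos: [642.0, 52.4, 36.3]
tcp_rot: [-3.133, -0.0, 1.708]
contact_force: [-16.9, -1.3, 16.8]
grip_width: 17.5
finger_force: 30.0
time: 10.4
tool_pos: [646.1, 52.9, 36.0]
tcp_rot: [3.14, 0.0, 1.708]
contact_force: [0.0, -0.5, -0.7]
grip_width: 31.7
finger_force: 0.0
time: 10.73
tool_pos: [648.7, 52.8, 141.7]
tcp_rot: [3.131, 0.002, 1.708]
contact_force: [0.8, 1.0, 0.3]
grip_width: 32.1
finger_force: 0.0
0.7 [364.8, 244.1] [ 454.38752454 -307.94922673   25.        ]
[16.89230112 35.77565934]
-0.668 -0.471 -0.228 0 0 -0.0473  rows>=3
-0.591 -0.565 -0.228 0 0 -0.0473  rows>=3
-0.500 -0.646 -0.228 0 0 -0.0473  rows>=3
-0.399 -0.713 -0.228 0 0 -0.0473  rows>=3
-0.289 -0.764 -0.228 0 0 -0.0473  rows>=3
```

```bash
python3 -m handwheel '-.3 -.2 -.9 0 0 0 0;-.67 -.47 -.9 0 0 -.047 0;-.67 -.47 -.9 0 0 -.047 0;-.67 -.47 -.9 0 0 -.047 0' |grep pos
python3 -m handwheel '-.59 -.56 0 0 0 -.047 0;-.59 -.56 0 0 0 -.047 0;-.59 -.56 0 0 0 -.047 0' |grep pos
python3 -m handwheel '-.5 -.65 0 0 0 -.047 0;-.5 -.65 0 0 0 -.047 0;-.5 -.65 0 0 0 -.047 0' |grep pos
python3 -m handwheel '-.4 -.71 0 0 0 -.047 0;-.4 -.71 0 0 0 -.047 0;-.4 -.71 0 0 0 -.047 0' |grep pos
python3 -m handwheel '-.29 -.76 0.3 0 0 -.047 0;-.29 -.76 0.3 0 0 -.047 0;-.29 -.76 0.3 0 0 -.047 0;-.29 -.76 0.3 0 0 -.047 0;-.29 -.76 0.3 0 0 -.047 0'
python3 - <<'E'
from h import *
p=cap('wrist','w5')
for d in viewer.cut_out('blank1',p)[:3]:
    g=w(p,d['centre'],15);f=fit(p,d['pixels'],BLANK,g[0],g[1],[.3,.88,1.4]);print(d['score'],d['centre'],g, f)
    plan([(f[0],f[1],110,f[2]+np.pi/2),(f[0],f[1],23.5,f[2]+np.pi/2)])
E
```

```text
tool_pos: [607.8, -24.5, 229.3]
tool_pos: [567.7, -97.4, 223.6]
tool_pos: [529.7, -169.6, 223.6]
tool_pos: [492.5, -241.9, 223.8]
time: 12.33
tool_pos: [457.9, -308.8, 194.6]
tcp_rot: [3.141, -0.002, 2.443]
contact_force: [0.7, -0.1, -0.0]
grip_width: 45.7
finger_force: 0.0
0.9 [249.6, 181.9] [ 460.7524392  -317.88227101   15.        ] [ 460.087 -316.493    0.899    0.928]
-0.064 -0.054 0.856 0 0 -0.0075  rows>=3
0.000 0.000 0.865 0 0 -0.0000  rows>=3
```

```bash
python3 -m handwheel '-.06 -.05 .86 0 0 -.0075 0;-.06 -.05 .86 0 0 -.0075 0;-.06 -.05 .86 0 0 -.0075 0;-.06 -.05 .86 0 0 -.0075 0;-.06 -.05 .86 0 0 -.0075 0' |grep pos
python3 -m handwheel '0 0 .4 0 0 0 0;0 0 .84 0 0 0 0;0 0 .84 0 0 0 0;0 0 .84 0 0 0 0;0 0 .84 0 0 0 0' 
python3 -m handwheel '0 0 0 0 0 0 -1;0 0 0 0 0 0 -1;0 0 0 0 0 0 -1;0 0 0 0 0 0 -1;0 0 0 0 0 0 -1;0 0 0 0 0 0 -1;0 0 0 0 0 0 -1;0 0 0 0 0 0 -1'
python3 -m handwheel '0 0 -1 0 0 0 -1;0 0 -1 0 0 0 -1;0 0 -1 0 0 0 -1;0 0 -1 0 0 0 -1'
python3 - <<'E'
from h import *
plan([fx(-40,-35,110),fx(8,-35,110)])
E
```

```text
tool_pos: [460.5, -317.0, 111.5]
time: 13.27
tool_pos: [460.9, -318.3, 28.7]
tcp_rot: [-3.141, 0.004, 2.47]
contact_force: [0.6, -1.1, 0.7]
grip_width: 46.1
finger_force: 0.0
time: 13.93
tool_pos: [459.5, -317.4, 26.5]
tcp_rot: [-3.142, 0.001, 2.469]
contact_force: [-0.6, 1.5, 5.8]
grip_width: 17.9
finger_force: 30.0
time: 14.27
tool_pos: [461.2, -318.9, 130.3]
tcp_rot: [-3.141, 0.009, 2.47]
contact_force: [0.3, -0.4, -1.5]
grip_width: 18.0
finger_force: 30.0
0.187 0.790 0.051 0 0 0.0606  rows>=2
0.334 0.740 0.051 0 0 0.0606  rows>=2
0.468 0.663 0.051 0 0 0.0606  rows>=2
0.585 0.563 0.051 0 0 0.0606  rows>=2
0.000 0.480 -0.000 0 0 -0.0000  rows>=2
```

```bash
python3 -m handwheel '.187 .79 0 0 0 .0606 -1;.187 .79 0 0 0 .0606 -1;.187 .79 0 0 0 .0606 -1' |grep pos
python3 -m handwheel '.334 .74 0 0 0 .0606 -1;.334 .74 0 0 0 .0606 -1;.334 .74 0 0 0 .0606 -1'|grep pos
python3 -m handwheel '.468 .663 0.05 0 0 .0606 -1;.468 .663 0.05 0 0 .0606 -1;.468 .663 0.05 0 0 .0606 -1'|grep pos
python3 -m handwheel '.585 .563 0.05 0 0 .0606 -1;.585 .563 0.05 0 0 .0606 -1;.585 .563 0.05 0 0 .0606 -1;.585 .563 0.05 0 0 .0606 -1'|grep pos
python3 -m handwheel '0 .48 0 0 0 0 -1;0 .48 0 0 0 0 -1;0 .48 0 0 0 0 -1;0 .48 0 0 0 0 -1;0 .48 0 0 0 0 -1'
python3 - <<'E'
from h import *
s=bot.get_obs();print(tofx(s['tool_pos']),s['tcp_rot'][2]-PHI-np.pi/2)
plan([fx(9.5,-35,46)])
p=cap('top')
for d in viewer.recognise('blank1',p)[:4]: print(d['score'],d['centre'],w(p,d['centre'],25))
E
```

```text
tool_pos: [494.8, -237.8, 124.3]
tool_pos: [529.3, -164.2, 124.2]
tool_pos: [563.6, -90.9, 118.8]
tool_pos: [596.7, -21.2, 113.9]
time: 15.77
tool_pos: [643.6, -17.7, 115.3]
tcp_rot: [-3.14, -0.0, 1.708]
contact_force: [-0.0, 0.1, -1.1]
grip_width: 17.5
finger_force: 30.0
[  5.02686171 -33.82665339] 9.681169519204502e-05
-0.012 0.045 0.693 0 0 0.0000  rows>=2
0.68 [146.8, 228.6] [504.16406856 333.48724462  25.        ]
0.48 [319.2, 170.4] [ 678.96073271 -184.28135235   25.        ]
```

```bash
python3 -m handwheel '-.012 .02 .72 0 0 0 -1;-.012 .02 .72 0 0 0 -1;-.012 .02 .72 0 0 0 -1;-.012 .02 .72 0 0 0 -1' |grep pos
python3 -m handwheel '0 0 .04 0 0 0 -1;0 0 .05 0 0 0 -1;0 0 .05 0 0 0 -1'|egrep 'pos|con'
python3 -m handwheel '0 .02 0 0 0 0 -1;0 .04 0 0 0 0 -1;0 .05 0 0 0 0 -1;0 .05 0 0 0 0 -1'|egrep 'pos|con'
python3 - <<'E'
from h import *
print(tofx(bot.get_obs()['tool_pos']))
E
```

```text
tool_pos: [645.7, -17.8, 43.1]
tool_pos: [647.2, -17.7, 39.8]
contact_force: [-0.0, 0.1, -0.4]
tool_pos: [651.5, -16.9, 38.8]
contact_force: [-3.2, -0.6, -0.3]
[ 12.9542348  -34.13603607]
```

```bash
python3 -m handwheel '0 .02 .015 0 0 0 -1;0 .02 .015 0 0 0 -1;0 .025 .015 0 0 0 -1;0 .025 .02 0 0 0 -1'|egrep 'pos|con'
python3 -m handwheel '0 0 0 0 0 0 -.3;0 0 0 0 0 0 -.3;0 0 0 0 0 0 -.3;0 0 0 0 0 0 -.3'|egrep 'pos|con|wid'
python3 -m handwheel '.5 0 -1 0 0 0 -.3;.5 0 -1 0 0 0 -.3;.5 0 -1 0 0 0 -.3;.5 0 -1 0 0 0 -.3'|grep pos
python3 - <<'E'
from h import *
plan([fx(-40,60,240),(600,230,260,PHI+np.pi/2),(525,250,300,1.52)])
E
```

```text
tool_pos: [651.9, -16.9, 37.4]
contact_force: [-13.6, -1.6, 13.2]
tool_pos: [654.9, -16.5, 36.8]
contact_force: [-0.7, 0.1, -0.2]
grip_width: 31.6
tool_pos: [650.7, 35.6, 143.6]
0.422 -0.592 -0.964 0 0 0.0008  rows>=3
0.787 0.178 -0.100 0 0 -0.0000  rows>=2
0.787 0.178 -0.100 0 0 -0.0000  rows>=2
0.301 -0.716 -0.400 0 0 0.0598  rows>=3
```

```bash
python3 -m handwheel '-.3 -.3 -1 0 0 0 0;-.8 -.3 -1 0 0 0 0;-.8 -.3 -1 0 0 0 0;-.8 -.3 -1 0 0 0 0;-.8 -.3 -1 0 0 0 0;-.8 -.3 -1 0 0 0 0'|grep pos
python3 - <<'E'
from h import *
p=cap('wrist')
cv2.imwrite('pics/w6.png',cv2.resize(p['frame'][:230,150:420,::-1],None,fx=2.5,fy=2.5,interpolation=cv2.INTER_CUBIC))
for d in viewer.cut_out('blank1',p)[:3]:
    g=w(p,d['centre'],30);f=fit(p,d['pixels'],BLANK,g[0],g[1],[PHI],12);print(d['score'],d['centre'],f,tofx(f),f[2]-PHI)
plan([fx(-40,60,240),(600,230,260,PHI+np.pi/2),(525,250,300,1.52)])
E
```

```text
tool_pos: [628.6, -50.3, 235.8]
0.73 [276.8, 84.1] [6.41919e+02 5.14070e+01 1.67000e-01 9.40000e-01] [12.81766395 34.84294047] 0.03
0.65 [276.6, 144.7] [ 6.51652e+02 -1.72310e+01  1.39000e-01  9.76000e-01] [ 13.08544921 -34.48118681] 0.0020000000000000018
0.63 [363.3, 110.7] [ 7.42141e+02  7.25300e+01 -3.84000e-01  3.04000e-01] [114.98540778  42.08051827] -0.521
0.614 -0.126 -0.027 0 0 0.0002  rows>=2
0.614 -0.127 -0.027 0 0 0.0002  rows>=2
0.787 0.178 -0.100 0 0 -0.0000  rows>=2
0.787 0.178 -0.100 0 0 -0.0000  rows>=2
0.301 -0.716 -0.400 0 0 0.0598  rows>=3
```

View pics/w6.png

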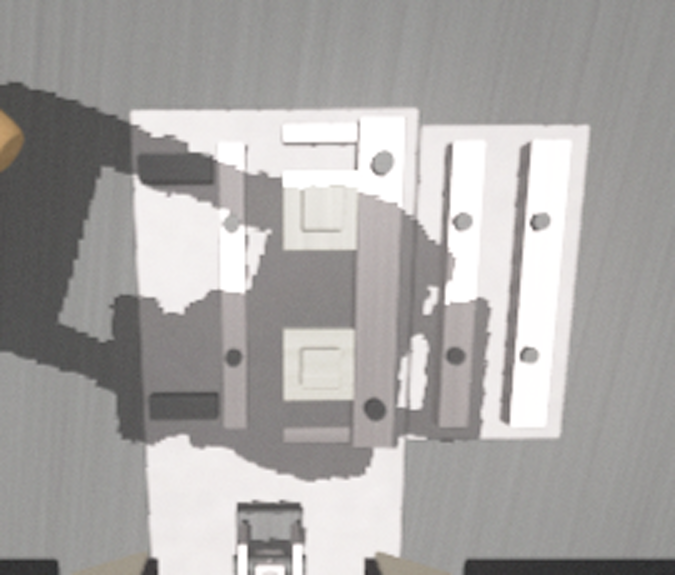

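Both blanks stand square against the jaw, at display (320,212) and (320,365), with fixture x of about 13. On to the rack.

```bash
python3 -m handwheel '.62 -.13 -.03 0 0 0 0;.62 -.13 -.03 0 0 0 0' |grep pos
python3 -m handwheel '.62 -.13 -.03 0 0 0 0;.62 -.13 -.03 0 0 0 0' |grep pos
python3 -m handwheel '.79 .18 -.1 0 0 0 0;.79 .18 -.1 0 0 0 0' |grep pos
python3 -m handwheel '.79 .18 -.1 0 0 0 0;.79 .18 -.1 0 0 0 0' |grep pos
python3 -m handwheel '.3 -.72 -.4 0 0 .06 0;.3 -.72 -.4 0 0 .06 0;.3 -.72 -.4 0 0 .06 0;.3 -.72 -.4 0 0 .06 0;.3 -.72 -.4 0 0 .06 0' |egrep 'time|pos|rot'
python3 - <<'E'
from h import *
import pickle
p=cap('wrist');pickle.dump(p,open('w7.pkl','wb'))
cv2.imwrite('pics/w7.png',cv2.resize(p['frame'][:230,130:400,::-1],None,fx=2.5,fy=2.5,interpolation=cv2.INTER_CUBIC))
ds=viewer.cut_out('plate1',p);pickle.dump(ds,open('d7.pkl','wb'))
for d in ds[:6]:
    g=w(p,d['centre'],40);print(round(d['score'],2),d['centre'],g[:2].round(),d['pixels'].sum())
    if d['score']>.4:
        for t in (10,13,16,19): print(t,fit(p,d['pixels'],PLATE(t),g[0],g[1],[-.04],8))
E
```

```text
tool_pos: [605.9, 12.4, 237.4]
tool_pos: [583.9, 73.4, 240.9]
tool_pos: [591.6, 152.2, 251.2]
tool_pos: [598.8, 233.9, 261.1]
time: 19.47
tool_pos: [524.1, 251.1, 301.6]
tcp_rot: [-3.141, 0.001, 1.522]
0.96 [234.5, 103.5] [502. 332.] 808
10 [ 5.03982e+02  3.28693e+02 -8.00000e-02  8.39000e-01]
13 [ 5.03527e+02  3.28777e+02 -7.40000e-02  9.00000e-01]
16 [ 5.04330e+02  3.28725e+02 -5.90000e-02  8.02000e-01]
19 [ 5.04415e+02  3.28751e+02 -2.00000e-02  6.92000e-01]
0.89 [203.4, 102.5] [460. 335.] 820
10 [ 4.59604e+02  3.30948e+02 -7.80000e-02  8.77000e-01]
13 [ 4.59574e+02  3.30719e+02 -1.00000e-01  7.65000e-01]
16 [ 4.58650e+02  3.30205e+02 -3.20000e-02  6.70000e-01]
19 [ 4.58567e+02  3.29455e+02 -8.00000e-03  6.00000e-01]
0.82 [269.3, 104.5] [548. 328.] 1108
10 [ 5.47544e+02  3.21768e+02 -6.20000e-02  6.21000e-01]
13 [ 5.46112e+02  3.22354e+02 -7.70000e-02  7.43000e-01]
16 [ 5.46474e+02  3.21647e+02 -7.60000e-02  8.76000e-01]
19 [ 5.45868e+02  3.21928e+02 -6.80000e-02  9.55000e-01]
0.77 [303.1, 104.9] [593. 325.] 1175
10 [ 5.88539e+02  3.21055e+02 -1.60000e-02  7.66000e-01]
13 [ 5.8854e+02  3.2059e+02 -6.0000e-02  8.8400e-01]
16 [ 5.89037e+02  3.20478e+02 -5.50000e-02  9.53000e-01]
19 [ 5.88947e+02  3.20498e+02 -6.40000e-02  8.80000e-01]
0.72 [458.2, 185.6] [812. 204.] 1054
10 [818.983 204.047   0.948   0.828]
13 [819.766 203.756   0.982   0.896]
16 [818.919 204.609   1.008   0.933]
19 [820.132 203.993   1.034   0.869]
0.63 [131.0, 162.9] [352. 259.] 1201
10 [347.366 259.274  -0.42    0.884]
13 [346.239 258.89   -0.438   0.906]
16 [346.84  259.117  -0.457   0.845]
19 [346.941 258.78   -0.487   0.785]
```

View pics/w7.png

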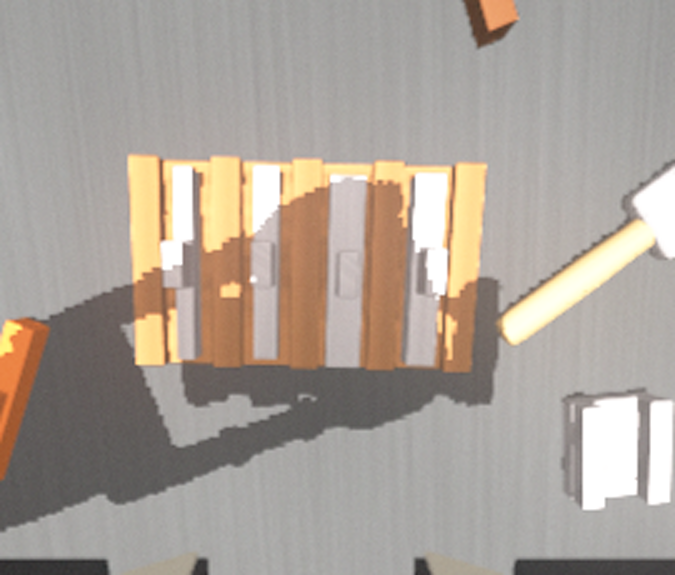

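The plates sort out clearly by fit: 10 mm at (459.6,331), 13 mm at (503.5,329), 19 mm at (546,322) and 16 mm at (589,320.5), with yaw about -0.07. I'll fetch the 10 mm plate.

Run:
```python
from h import *
plan([(459.8,330.9,120,1.498),(459.8,330.9,43.5,1.498)])
print();plan([fx(-13,0,150),fx(-13,0,60)],(459.8,330.9,150,1.498))
```

```text
0.387 -0.345 0.906 0 0 0.0035  rows>=3
0.383 -0.349 0.906 0 0 0.0035  rows>=3
0.000 0.000 0.765 0 0 -0.0000  rows>=2

-0.762 0.460 -0.000 0 0 -0.0167  rows>=3
-0.785 0.419 -0.000 0 0 -0.0167  rows>=3
-0.806 0.378 -0.000 0 0 -0.0167  rows>=3
-0.825 0.335 -0.000 0 0 -0.0167  rows>=3
-0.000 -0.000 0.900 0 0 -0.0000  rows>=3
```

```bash
python3 -m handwheel '.387 -.345 .906 0 0 .0035 -.35;.387 -.345 .906 0 0 .0035 -.35;.387 -.345 .906 0 0 .0035 -.35;.387 -.345 .906 0 0 .0035 -.35' |grep pos
python3 -m handwheel '.383 -.35 .906 0 0 .0035 -.35;.383 -.35 .906 0 0 .0035 -.35;.383 -.35 .906 0 0 .0035 -.35;.383 -.35 .906 0 0 .0035 -.35;.383 -.35 .906 0 0 .0035 -.35;.383 -.35 .906 0 0 .0035 -.35;.383 -.35 .906 0 0 .0035 -.35'
python3 - <<'E'
from h import *
p=cap('wrist')
for d in viewer.cut_out('plate1',p)[:6]:
    g=w(p,d['centre'],40)
    if abs(g[0]-460)<25: print(d['score'],fit(p,d['pixels'],PLATE(10),g[0],g[1],[-.07],8))
plan([(459.8,330.9,43.5,1.498)])
E
```

```text
tool_pos: [489.0, 290.4, 206.3]
time: 20.48
tool_pos: [461.9, 330.8, 123.7]
tcp_rot: [3.138, -0.002, 1.496]
contact_force: [0.0, 0.6, 0.8]
grip_width: 30.1
finger_force: 0.0
0.61 [ 4.59337e+02  3.30832e+02 -6.50000e-02  9.45000e-01]
0.000 -0.013 0.797 0 0 -0.0006  rows>=2
```

```bash
python3 -m handwheel '0 0 .3 0 0 0 -.35;0 0 .77 0 0 0 -.35;0 0 .77 0 0 0 -.35;0 0 .77 0 0 0 -.35;0 0 .77 0 0 0 -.35' |egrep 'pos|con'
python3 -m handwheel '0 0 0 0 0 0 -1;0 0 0 0 0 0 -1;0 0 0 0 0 0 -1;0 0 0 0 0 0 -1;0 0 0 0 0 0 -1;0 0 0 0 0 0 -1'
python3 -m handwheel '0 0 -1 0 0 0 -1;0 0 -1 0 0 0 -1;0 0 -1 0 0 0 -1;0 0 -1 0 0 0 -1;0 0 -1 0 0 0 -1'
python3 -m handwheel '-.762 .46 0 0 0 -.0167 -1;-.762 .46 0 0 0 -.0167 -1;-.762 .46 0 0 0 -.0167 -1' |grep pos
python3 -m handwheel '-.785 .42 0 0 0 -.0167 -1;-.785 .42 0 0 0 -.0167 -1;-.785 .42 0 0 0 -.0167 -1' |grep pos
python3 -m handwheel '-.806 .378 0 0 0 -.0167 -1;-.806 .378 0 0 0 -.0167 -1;-.806 .378 0 0 0 -.0167 -1' |grep pos
python3 -m handwheel '-.825 .335 0 0 0 -.0167 -1;-.825 .335 0 0 0 -.0167 -1;-.825 .335 0 0 0 -.0167 -1;-.825 .335 0 0 0 -.0167 -1;-.825 .335 0 0 0 -.0167 -1;-.825 .335 0 0 0 -.0167 -1'
python3 - <<'E'
from h import *
s=bot.get_obs();print(tofx(s['tool_pos']),s['tcp_rot'][2]-PHI-np.pi/2)
plan([fx(-13,0,60)])
E
```

```text
tool_pos: [460.5, 331.3, 45.9]
contact_force: [0.6, 0.0, -0.2]
time: 21.5
tool_pos: [460.1, 331.4, 45.8]
tcp_rot: [3.14, -0.001, 1.498]
contact_force: [-1.2, -1.1, 7.1]
grip_width: 10.0
finger_force: 30.0
time: 21.92
tool_pos: [459.6, 331.1, 145.0]
tcp_rot: [3.14, -0.001, 1.498]
contact_force: [-0.1, 0.3, -2.6]
grip_width: 9.8
finger_force: 30.0
tool_pos: [501.0, 246.6, 142.0]
tool_pos: [541.7, 166.8, 142.1]
tool_pos: [582.1, 87.4, 142.2]
time: 23.17
tool_pos: [619.7, 14.9, 143.3]
tcp_rot: [-3.139, -0.001, 1.708]
contact_force: [0.4, 0.3, -2.6]
grip_width: 9.9
finger_force: 30.0
[-14.21552963   1.75172986] -1.6493811103579503e-06
-0.018 0.012 0.833 0 0 -0.0000  rows>=2
```

```bash
python3 -m handwheel '-.018 .01 .65 0 0 0 -1;-.018 .01 .65 0 0 0 -1;-.018 .01 .65 0 0 0 -1;-.018 .01 .65 0 0 0 -1' |egrep 'pos|con'
python3 -m handwheel '0 0 .1 0 0 0 -1;0 0 .2 0 0 0 -1;0 0 .27 0 0 0 -1;0 0 .3 0 0 0 -1;0 0 .3 0 0 0 -1' |egrep 'pos|con|rot'
python3 - <<'E'
from h import *
s=bot.get_obs();print(tofx(s['tool_pos']))
E
```

```text
tool_pos: [620.8, 13.5, 78.6]
contact_force: [0.2, 0.2, -0.8]
tool_pos: [622.1, 12.0, 49.8]
tcp_rot: [3.141, 0.0, 1.707]
contact_force: [0.2, -0.4, -1.7]
[-12.17903608  -1.45307554]
```

```bash
python3 -m handwheel '0 0 .01 0 0 0 -1;0 0 .015 0 0 0 -1;0 0 .02 0 0 0 -1;0 0 .02 0 0 0 -1' |egrep 'pos|con'
python3 - <<'E'
from h import *
s=bot.get_obs();print(tofx(s['tool_pos']));plan([fx(-13,0,150),(459.8,330.9,150,1.498)])
E
```

```text
tool_pos: [622.3, 12.0, 49.8]
contact_force: [-5.9, 1.1, 13.1]
[-12.0099139   -1.52198616]
0.008 -0.005 -0.501 0 0 -0.0001  rows>=2
0.008 -0.005 -0.501 0 0 -0.0001  rows>=2
0.841 -0.291 -0.000 0 0 0.0167  rows>=3
0.825 -0.335 -0.000 0 0 0.0167  rows>=3
0.806 -0.378 -0.000 0 0 0.0167  rows>=3
0.785 -0.419 -0.000 0 0 0.0167  rows>=3
```

```bash
python3 -m handwheel '0 0 -1 0 0 0 -1;0 0 -1 0 0 0 -1;0 0 -1 0 0 0 -1' |egrep 'pos|con'
python3 -m handwheel '.84 -.3 0 0 0 .0167 -1;.84 -.3 0 0 0 .0167 -1;.84 -.3 0 0 0 .0167 -1' |grep pos
python3 -m handwheel '.825 -.335 0 0 0 .0167 -1;.825 -.335 0 0 0 .0167 -1;.825 -.335 0 0 0 .0167 -1' |grep pos
python3 -m handwheel '.806 -.378 0 0 0 .0167 -1;.806 -.378 0 0 0 .0167 -1;.806 -.378 0 0 0 .0167 -1' |grep pos
python3 -m handwheel '.785 -.42 0 0 0 .0167 -1;.785 -.42 0 0 0 .0167 -1;.785 -.42 0 0 0 .0167 -1;.785 -.42 0 0 0 .0167 -1;.785 -.42 0 0 0 .0167 -1;.785 -.42 0 0 0 .0167 -1;.785 -.42 0 0 0 .0167 -1'
python3 - <<'E'
from h import *
plan([(459.8,330.9,48,1.498)])
E
```

```text
tool_pos: [624.5, 11.7, 153.2]
contact_force: [2.7, -0.5, -1.4]
tool_pos: [577.9, 95.8, 147.9]
tool_pos: [537.4, 175.3, 147.4]
tool_pos: [497.2, 254.5, 147.5]
time: 25.83
tool_pos: [460.8, 327.9, 147.4]
tcp_rot: [3.141, 0.0, 1.496]
contact_force: [-0.4, -0.6, -1.7]
grip_width: 10.2
finger_force: 30.0
0.015 -0.006 0.497 0 0 -0.0003  rows>=2
0.015 -0.006 0.497 0 0 -0.0003  rows>=2
```

```bash
python3 -m handwheel '.03 -.01 .5 0 0 0 -1;.03 -.01 1 0 0 0 -1;.03 -.01 1 0 0 0 -1;.03 -.01 1 0 0 0 -1;.03 -.01 1 0 0 0 -1' |egrep 'pos|con'
python3 -m handwheel '0 0 .01 0 0 0 -1;0 0 .02 0 0 0 -1;0 0 .02 0 0 0 -.35;0 0 .02 0 0 0 -.35;0 0 .02 0 0 0 -.35;0 0 .02 0 0 0 -.35;0 0 .02 0 0 0 -.35' |egrep 'pos|con|wid'
python3 -m handwheel '0 0 -.6 0 0 0 -.35;0 0 -.6 0 0 0 -.35;.0 .435 -.6 0 0 0 -.35;.0 .435 -.6 0 0 0 -.35;.0 .435 -.6 0 0 0 -.35;.0 .435 -.6 0 0 0 -.35' |egrep 'pos|con|wid'
python3 - <<'E'
from h import *
plan([(503.3,328.8,45.5,1.498)])
E
```

```text
tool_pos: [459.6, 331.0, 46.8]
contact_force: [0.5, 0.2, -2.3]
tool_pos: [459.3, 332.4, 45.8]
contact_force: [-0.4, -0.2, -0.1]
grip_width: 29.6
tool_pos: [502.0, 328.7, 104.9]
contact_force: [-1.2, -0.3, -0.2]
grip_width: 30.3
0.002 0.012 0.594 0 0 -0.0003  rows>=2
```

```bash
python3 -m handwheel '0 .007 .3 0 0 0 -.35;0 .007 .6 0 0 0 -.35;0 .007 .6 0 0 0 -.35;0 .007 .6 0 0 0 -.35' |egrep 'pos|con'
python3 -m handwheel '0 0 0 0 0 0 -1;0 0 0 0 0 0 -1;0 0 0 0 0 0 -1;0 0 0 0 0 0 -1;0 0 0 0 0 0 -1;0 0 0 0 0 0 -1'|egrep 'pos|con|wid'
python3 -m handwheel '0 0 -1 0 0 0 -1;0 0 -1 0 0 0 -1;0 0 -1 0 0 0 -1;0 0 -1 0 0 0 -1'|egrep 'pos|con|wid|rot'
python3 - <<'E'
from h import *
plan([fx(-13,0,145)])
E
```

```text
tool_pos: [501.2, 328.6, 44.1]
contact_force: [0.5, 0.0, 0.1]
tool_pos: [503.8, 329.4, 47.0]
contact_force: [-2.5, 0.1, 6.5]
grip_width: 9.8
tool_pos: [505.6, 330.2, 150.6]
tcp_rot: [3.133, -0.005, 1.498]
contact_force: [0.8, 1.0, -3.4]
grip_width: 10.0
-0.769 0.346 0.014 0 0 -0.0167  rows>=3
-0.786 0.305 0.014 0 0 -0.0167  rows>=3
-0.801 0.263 0.014 0 0 -0.0167  rows>=3
-0.814 0.221 0.014 0 0 -0.0167  rows>=3
```

```bash
python3 -m handwheel '-.769 .346 0 0 0 -.0167 -1;-.769 .346 0 0 0 -.0167 -1;-.769 .346 0 0 0 -.0167 -1' |grep pos
python3 -m handwheel '-.786 .305 0 0 0 -.0167 -1;-.786 .305 0 0 0 -.0167 -1;-.786 .305 0 0 0 -.0167 -1' |grep pos
python3 -m handwheel '-.801 .263 0 0 0 -.0167 -1;-.801 .263 0 0 0 -.0167 -1;-.801 .263 0 0 0 -.0167 -1' |grep pos
python3 -m handwheel '-.814 .221 0 0 0 -.0167 -1;-.814 .221 0 0 0 -.0167 -1;-.814 .221 0 0 0 -.0167 -1;-.814 .221 0 0 0 -.0167 -1;-.814 .221 0 0 0 -.0167 -1;-.814 .221 0 0 0 -.0167 -1' |egrep 'pos|con|rot|time'
python3 -m handwheel '0 0 .65 0 0 0 -1;0 0 .65 0 0 0 -1;0 0 .65 0 0 0 -1;0 0 .65 0 0 0 -1' |egrep 'pos|con'
python3 - <<'E'
from h import *
s=bot.get_obs();print(tofx(s['tool_pos']));plan([fx(-13,0,72)])
E
```

```text
tool_pos: [533.3, 243.6, 143.6]
tool_pos: [562.4, 164.0, 143.5]
tool_pos: [591.3, 84.8, 143.7]
time: 29.75
tool_pos: [617.8, 13.3, 144.5]
tcp_rot: [-3.14, -0.001, 1.708]
contact_force: [-0.3, 0.3, -3.7]
tool_pos: [617.5, 13.4, 79.6]
contact_force: [1.0, 0.1, -1.4]
[-16.52581013   0.55917197]
-0.006 0.035 0.076 0 0 0.0003  rows>=1
```

```bash
python3 -m handwheel '-.005 .03 .05 0 0 0 -1;-.005 .03 .05 0 0 0 -1;-.005 .03 .05 0 0 0 -1;-.005 .03 .05 0 0 0 -1' |egrep 'pos|con'
python3 - <<'E'
from h import *
s=bot.get_obs();print(tofx(s['tool_pos']))
E
```

```text
tool_pos: [622.4, 12.0, 76.7]
contact_force: [0.6, 0.7, -2.2]
[-11.9356802   -1.50866199]
```

```bash
python3 -m handwheel '.01 -.01 .05 0 0 0 -1;.01 -.01 .12 0 0 0 -1;.01 -.01 .2 0 0 0 -1;.01 -.01 .26 0 0 0 -1;.01 -.01 .27 0 0 0 -1;.01 -.01 .27 0 0 0 -1' |egrep 'pos|con|rot'
python3 -m handwheel '0 0 .01 0 0 0 -1;0 0 .015 0 0 0 -1;0 0 .015 0 0 0 -1' |egrep 'pos|con'
python3 - <<'E'
from h import *
s=bot.get_obs();print(tofx(s['tool_pos']));plan([(503.5,329.4,145,1.498)],(*s['tool_pos'][:2],145,1.708))
E
```

```text
tool_pos: [620.6, 12.7, 49.8]
tcp_rot: [3.141, 0.0, 1.707]
contact_force: [-4.4, 0.4, 12.4]
tool_pos: [620.7, 12.7, 49.8]
contact_force: [-7.5, 0.5, 20.7]
[-13.5135606   -0.56478431]
0.824 -0.182 -0.000 0 0 0.0167  rows>=3
0.814 -0.225 -0.000 0 0 0.0167  rows>=3
0.801 -0.267 -0.000 0 0 0.0167  rows>=3
0.786 -0.309 -0.000 0 0 0.0167  rows>=3
```

The 13 mm plate went fully down, pressed with 20 N. Return it to its slot.

```bash
python3 -m handwheel '0 0 -1 0 0 0 -1;0 0 -1 0 0 0 -1;0 0 -1 0 0 0 -1;0 0 -1 0 0 0 -1' |egrep 'pos|con'
python3 -m handwheel '.824 -.182 0 0 0 .0167 -1;.824 -.182 0 0 0 .0167 -1;.824 -.182 0 0 0 .0167 -1' |grep pos
python3 -m handwheel '.814 -.225 0 0 0 .0167 -1;.814 -.225 0 0 0 .0167 -1;.814 -.225 0 0 0 .0167 -1' |grep pos
python3 -m handwheel '.801 -.267 0 0 0 .0167 -1;.801 -.267 0 0 0 .0167 -1;.801 -.267 0 0 0 .0167 -1' |grep pos
python3 -m handwheel '.786 -.31 0 0 0 .0167 -1;.786 -.31 0 0 0 .0167 -1;.786 -.31 0 0 0 .0167 -1;.786 -.31 0 0 0 .0167 -1;.786 -.31 0 0 0 .0167 -1;.786 -.31 0 0 0 .0167 -1;.786 -.31 0 0 0 .0167 -1' |egrep 'pos|con|rot'
python3 - <<'E'
from h import *
plan([(503.5,329.4,48,1.498)])
E
```

```text
tool_pos: [623.2, 12.6, 151.7]
contact_force: [1.2, -0.4, -2.1]
tool_pos: [587.3, 97.8, 144.4]
tool_pos: [558.1, 177.0, 144.5]
tool_pos: [529.0, 256.0, 144.7]
tool_pos: [503.9, 328.3, 146.4]
tcp_rot: [-3.141, 0.001, 1.496]
contact_force: [-0.4, 0.4, -2.9]
0.011 -0.005 0.984 0 0 -0.0006  rows>=3
```

```bash
python3 -m handwheel '.01 0 .5 0 0 0 -1;.01 0 .98 0 0 0 -1;.01 0 .98 0 0 0 -1;.01 0 .98 0 0 0 -1;.01 0 .98 0 0 0 -1' |egrep 'pos|con'
python3 -m handwheel '0 0 .01 0 0 0 -1;0 0 .02 0 0 0 -1;0 0 .02 0 0 0 -.35;0 0 .02 0 0 0 -.35;0 0 .02 0 0 0 -.35;0 0 .02 0 0 0 -.35;0 0 .02 0 0 0 -.35' |egrep 'pos|con|wid'
python3 -m handwheel '0 0 -.6 0 0 0 -.35;0 0 -.6 0 0 0 -.35;-.03 .86 -.6 0 0 0 -.35;-.03 .86 -.6 0 0 0 -.35;-.03 .86 -.6 0 0 0 -.35;-.03 .86 -.6 0 0 0 -.35;-.03 .86 -.6 0 0 0 -.35;-.03 .86 -.6 0 0 0 -.35' |egrep 'pos|con|wid'
python3 - <<'E'
from h import *
plan([(589,320.5,46,1.505)])
p=cap('wrist')
for d in viewer.cut_out('plate1',p)[:6]:
    g=w(p,d['centre'],40);print(d['score'],g)
    if abs(g[0]-590)<20: print(d['score'],fit(p,d['pixels'],PLATE(16),g[0],g[1],[-.07],8))
E
```

```text
tool_pos: [503.8, 329.5, 48.2]
contact_force: [0.5, 0.2, -1.7]
tool_pos: [503.7, 330.8, 47.4]
contact_force: [-0.7, -0.2, -0.7]
grip_width: 29.5
tool_pos: [587.8, 321.6, 106.6]
contact_force: [-0.4, -0.1, -1.1]
grip_width: 29.7
-0.010 0.013 0.606 0 0 -0.0022  rows>=2
0.97 [507.4919007  339.14762308  40.        ]
0.87 [550.75968496 342.3721538   40.        ]
0.85 [593.3920582  331.00403202  40.        ]
0.85 [ 5.89598e+02  3.30287e+02 -6.40000e-02  8.69000e-01]
0.75 [463.61738836 337.55573105  40.        ]
0.7 [622.19860623 446.44527899  40.        ]
0.65 [396.79861427 308.14939782  40.        ]
```

```bash
python3 -m handwheel '0 .01 .3 0 0 0 -.35;0 .01 .6 0 0 0 -.35;0 .01 .6 0 0 0 -.35;0 .01 .6 0 0 0 -.35' |egrep 'pos|con'
python3 -m handwheel '0 0 0 0 0 0 -1;0 0 0 0 0 0 -1;0 0 0 0 0 0 -1;0 0 0 0 0 0 -1;0 0 0 0 0 0 -1;0 0 0 0 0 0 -1'|egrep 'pos|con|wid'
python3 -m handwheel '0 0 -1 0 0 0 -1;0 0 -1 0 0 0 -1;0 0 -1 0 0 0 -1;0 0 -1 0 0 0 -1'|egrep 'pos|con|wid|rot'
python3 - <<'E'
from h import *
plan([fx(-13,0,145)])
E
```

```text
tool_pos: [588.4, 321.2, 45.9]
contact_force: [0.6, 1.1, 0.4]
tool_pos: [590.7, 321.7, 48.7]
contact_force: [-2.2, -0.9, 7.0]
grip_width: 9.7
tool_pos: [592.5, 322.3, 152.7]
tcp_rot: [3.133, -0.004, 1.498]
contact_force: [-0.2, 0.1, -3.2]
grip_width: 9.7
-0.765 0.128 0.019 0 0 -0.0167  rows>=2
-0.771 0.087 0.019 0 0 -0.0167  rows>=2
-0.774 0.047 0.019 0 0 -0.0167  rows>=2
-0.776 0.006 0.019 0 0 -0.0167  rows>=2
```

```bash
python3 -m handwheel '-.765 .133 0 0 0 -.0167 -1;-.765 .133 0 0 0 -.0167 -1;-.765 .133 0 0 0 -.0167 -1' |grep pos
python3 -m handwheel '-.77 .092 0 0 0 -.0167 -1;-.77 .092 0 0 0 -.0167 -1;-.77 .092 0 0 0 -.0167 -1' |grep pos
python3 -m handwheel '-.774 .053 0 0 0 -.0167 -1;-.774 .053 0 0 0 -.0167 -1;-.774 .053 0 0 0 -.0167 -1' |grep pos
python3 -m handwheel '-.776 .014 0 0 0 -.0167 -1;-.776 .014 0 0 0 -.0167 -1;-.776 .014 0 0 0 -.0167 -1;-.776 .014 0 0 0 -.0167 -1;-.776 .014 0 0 0 -.0167 -1;-.776 .014 0 0 0 -.0167 -1' |egrep 'pos|con|rot|time'
python3 -m handwheel '0 0 .65 0 0 0 -1;0 0 .65 0 0 0 -1;0 0 .65 0 0 0 -1;0 0 .65 0 0 0 -1;0 0 .65 0 0 0 -1' |egrep 'pos|con'
python3 - <<'E'
from h import *
s=bot.get_obs();print(tofx(s['tool_pos']));plan([fx(-13.1,0,76)])
p=cap('wrist')
cv2.imwrite('pics/w8.png',cv2.resize(p['frame'][100:300,150:400,::-1],None,fx=3,fy=3,interpolation=cv2.INTER_CUBIC))
for d in viewer.cut_out('plate1',p)[:3]: print(d['score'],d['centre'],tofx(w(p,d['centre'],60)))
E
```

```text
tool_pos: [597.4, 237.6, 144.6]
tool_pos: [605.1, 160.4, 144.7]
tool_pos: [612.9, 83.4, 144.9]
time: 37.02
tool_pos: [620.5, 13.6, 146.0]
tcp_rot: [-3.14, -0.001, 1.708]
contact_force: [-0.2, 0.2, -4.0]
tool_pos: [620.8, 13.6, 82.0]
contact_force: [-0.5, -0.1, -4.5]
[-13.26105804   0.25209232]
-0.003 0.002 0.060 0 0 0.0003  rows>=1
0.59 [260.9, 199.7] [-9.22685794 16.60101253]
0.58 [427.1, 185.0] [92.10221465 26.02517664]
0.23 [48.4, 86.4] [-129.10221166   82.84522883]
```

View pics/w8.png

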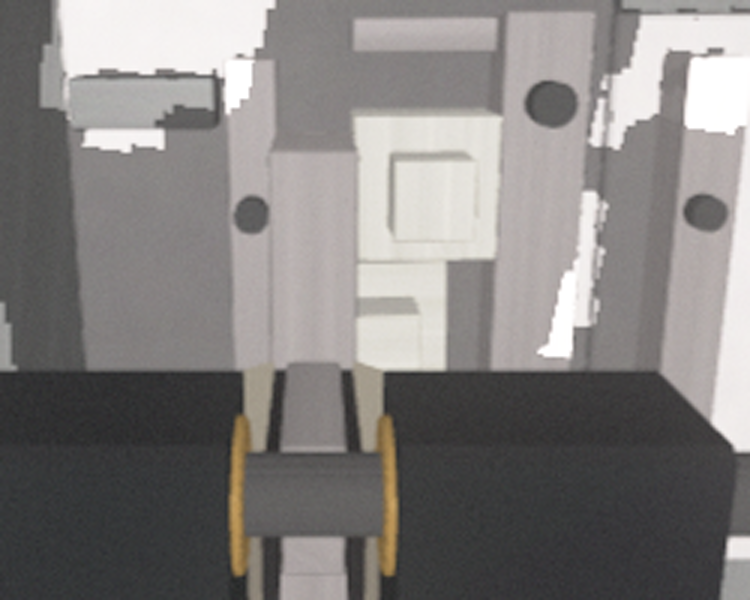

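The crop shows plate3 at the gap mouth. The near blank, at display (400,320), has been knocked about 15 mm away from the jaw, so it has to be put back before the press. I'll return plate3 to the rack first.

Run:
```python
from h import *
p=cap('wrist')
for c,z in [((150+272/3,100+151/3),71.3),((150+357/3,100+151/3),71.3)]: print('plate end',tofx(w(p,c,z)).round(1))
for c in [(150+358/3,100+264/3),(150+447/3,100+264/3)]: print('blank base edge',tofx(w(p,c,32)).round(1))
for c in [(150+358/3,100+300/3),(150+418/3,100+300/3)]: print('neck',tofx(w(p,c,48)).round(1))
s=bot.get_obs();plan([(590,321.3,145,1.498)],(*s['tool_pos'][:2],145,1.708))
```

```text
plate end [-20.7  47.9]
plate end [-4.9 47.9]
blank base edge [-2.4 16.4]
blank base edge [18.6 16.4]
neck [-3.1 12.3]
neck [10.1 12.3]
0.774 0.028 -0.000 0 0 0.0167  rows>=2
0.775 -0.012 -0.000 0 0 0.0167  rows>=2
0.773 -0.053 -0.000 0 0 0.0167  rows>=2
0.769 -0.093 -0.000 0 0 0.0167  rows>=2
```

```bash
python3 -m handwheel '0 0 -.65 0 0 0 -1;0 0 -.65 0 0 0 -1;0 0 -.65 0 0 0 -1' |egrep 'pos|con'
python3 -m handwheel '.774 .028 0 0 0 .0167 -1;.774 .028 0 0 0 .0167 -1;.774 .028 0 0 0 .0167 -1' |grep pos
python3 -m handwheel '.775 -.012 0 0 0 .0167 -1;.775 -.012 0 0 0 .0167 -1;.775 -.012 0 0 0 .0167 -1' |grep pos
python3 -m handwheel '.773 -.053 0 0 0 .0167 -1;.773 -.053 0 0 0 .0167 -1;.773 -.053 0 0 0 .0167 -1' |grep pos
python3 -m handwheel '.77 -.093 0 0 0 .0167 -1;.77 -.093 0 0 0 .0167 -1;.77 -.093 0 0 0 .0167 -1;.77 -.093 0 0 0 .0167 -1;.77 -.093 0 0 0 .0167 -1;.77 -.093 0 0 0 .0167 -1;.77 -.093 0 0 0 .0167 -1' |egrep 'pos|con|rot'
python3 - <<'E'
from h import *
plan([(589.5,321.3,49.5,1.498)])
E
```

```text
tool_pos: [624.3, 12.3, 153.4]
contact_force: [0.9, 0.7, -2.2]
tool_pos: [611.7, 95.5, 146.5]
tool_pos: [603.8, 172.9, 146.3]
tool_pos: [596.0, 249.9, 146.2]
tool_pos: [590.5, 319.6, 146.8]
tcp_rot: [-3.141, 0.0, 1.496]
contact_force: [-0.1, -0.1, -3.4]
0.017 -0.011 0.973 0 0 -0.0006  rows>=3
```

```bash
python3 -m handwheel '.01 -.01 .5 0 0 0 -1;.01 -.01 .96 0 0 0 -1;.01 -.01 .96 0 0 0 -1;.01 -.01 .96 0 0 0 -1;.01 -.01 .96 0 0 0 -1' |egrep 'pos|con'
python3 -m handwheel '0 0 .01 0 0 0 -1;0 0 .02 0 0 0 -1;0 0 .02 0 0 0 -.35;0 0 .02 0 0 0 -.35;0 0 .02 0 0 0 -.35;0 0 .02 0 0 0 -.35;0 0 .02 0 0 0 -.35' |egrep 'pos|con|wid'
python3 - <<'E'
from h import *
plan([(589.5,321.3,148,1.498),fx(-20,-70,240)])
E
```

```text
tool_pos: [589.8, 321.5, 51.5]
contact_force: [0.7, -0.2, -2.3]
tool_pos: [589.4, 322.1, 49.6]
contact_force: [-0.2, -0.1, -0.6]
grip_width: 29.9
-0.008 0.001 -0.984 0 0 -0.0001  rows>=3
-0.937 0.154 -0.230 0 0 -0.0167  rows>=3
-0.944 0.105 -0.230 0 0 -0.0167  rows>=3
-0.948 0.055 -0.230 0 0 -0.0167  rows>=3
-0.949 0.005 -0.230 0 0 -0.0167  rows>=3
```

```bash
python3 -m handwheel '0 0 -.98 0 0 0 -.35;0 0 -.98 0 0 0 -.35;0 0 -.98 0 0 0 -.35' |grep pos
python3 -m handwheel '-.937 .154 -.23 0 0 -.0167 0;-.937 .154 -.23 0 0 -.0167 0;-.937 .154 -.23 0 0 -.0167 0' |grep pos
python3 -m handwheel '-.944 .105 -.23 0 0 -.0167 0;-.944 .105 -.23 0 0 -.0167 0;-.944 .105 -.23 0 0 -.0167 0' |grep pos
python3 -m handwheel '-.948 .055 -.23 0 0 -.0167 0;-.948 .055 -.23 0 0 -.0167 0;-.948 .055 -.23 0 0 -.0167 0' |grep pos
python3 -m handwheel '-.949 .005 -.23 0 0 -.0167 0;-.949 .005 -.23 0 0 -.0167 0;-.949 .005 -.23 0 0 -.0167 0;-.949 .005 -.23 0 0 -.0167 0;-.949 .005 -.23 0 0 -.0167 0' |grep pos
python3 - <<'E'
from h import *
p=cap('wrist')
cv2.imwrite('pics/w9.png',cv2.resize(p['frame'][:230,150:420,::-1],None,fx=2.5,fy=2.5,interpolation=cv2.INTER_CUBIC))
for d in viewer.cut_out('blank1',p)[:3]:
    g=w(p,d['centre'],30);f=fit(p,d['pixels'],BLANK,g[0],g[1],[PHI,PHI+.5,PHI-.5],12);print(d['score'],d['centre'],f,tofx(f),f[2]-PHI)
E
```

```text
tool_pos: [591.4, 323.0, 153.3]
tool_pos: [598.8, 223.4, 172.0]
tool_pos: [607.2, 128.2, 194.6]
tool_pos: [615.6, 33.6, 217.4]
tool_pos: [623.2, -56.3, 238.7]
0.71 [284.7, 80.4] [6.4167e+02 5.1375e+01 1.2700e-01 9.3900e-01] [12.56662674 34.8452467 ] -0.010000000000000009
0.52 [341.2, 110.4] [7.10505e+02 3.64540e+01 9.56000e-01 2.78000e-01] [78.71886594 10.66313112] 0.819
```

View pics/w9.png

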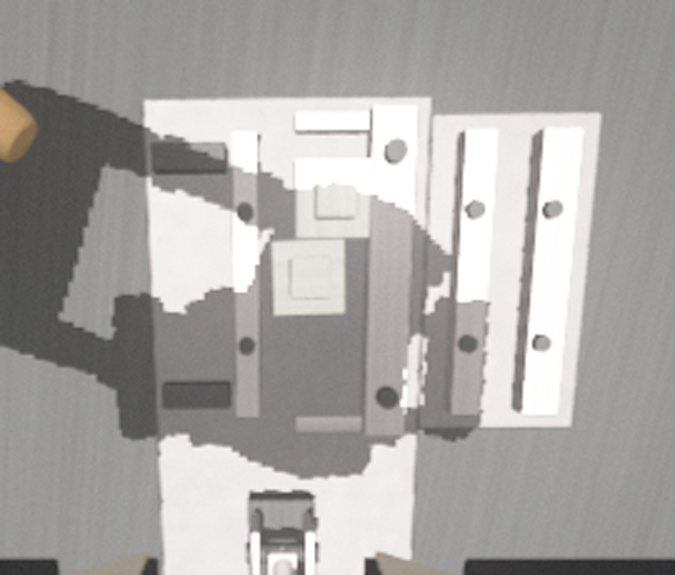

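The knocked blank is at display (308,277), still square and next to the first blank, which hasn't moved. I'll pick it by its neck and put it back.

Run:
```python
from h import *
p=cap('wrist')
c=tofx(w(p,(150+308.5/2.5,277.5/2.5),32));n=tofx(w(p,(150+310/2.5,276/2.5),48));print(c,n)
c=(c+n)/2
plan([fx(c[0],c[1],100),fx(c[0],c[1],36.5)])
```

```text
[1.59146744 2.2573888 ] [1.27580487 2.85129025]
0.350 0.110 0.692 0 0 0.0002  rows>=2
0.350 0.110 0.692 0 0 0.0002  rows>=2
0.000 0.000 0.635 0 0 -0.0000  rows>=2
```

```bash
python3 -m handwheel '.33 .11 .69 0 0 0 -.2;.33 .11 .69 0 0 0 -.2;.33 .11 .69 0 0 0 -.2' |grep pos
python3 -m handwheel '.33 .11 .69 0 0 0 -.2;.33 .11 .69 0 0 0 -.2;.33 .11 .69 0 0 0 -.2;.33 .11 .69 0 0 0 -.2;.33 .11 .69 0 0 0 -.2' |egrep 'pos|wid'
python3 - <<'E'
from h import *
s=bot.get_obs();print(tofx(s['tool_pos']));plan([fx(1.5,-1,36.5)])
E
```

```text
tool_pos: [626.0, -17.3, 163.0]
tool_pos: [637.1, 11.9, 103.0]
grip_width: 36.8
[ 2.6059323  -3.57947254]
0.026 -0.011 0.665 0 0 0.0002  rows>=2
```

```bash
python3 -m handwheel '.02 -.01 .3 0 0 0 -.2;.02 -.01 .65 0 0 0 -.2;.02 -.01 .65 0 0 0 -.2;.02 -.01 .65 0 0 0 -.2;.02 -.01 .65 0 0 0 -.2' |egrep 'pos|con'
python3 -m handwheel '0 0 0 0 0 0 -1;0 0 0 0 0 0 -1;0 0 0 0 0 0 -1;0 0 0 0 0 0 -1;0 0 0 0 0 0 -1;0 0 0 0 0 0 -1'|egrep 'pos|con|wid'
python3 -m handwheel '0 0 -.12 0 0 0 -1;0 0 -.12 0 0 0 -1;-.33 .07 -.12 0 0 0 -1;-.33 .07 -.12 0 0 0 -1;-.33 .07 -.12 0 0 0 -1;-.33 .07 -.12 0 0 0 -1'|egrep 'pos|con|wid|rot'
python3 - <<'E'
from h import *
s=bot.get_obs();print(tofx(s['tool_pos']))
E
```

```text
tool_pos: [636.4, 13.2, 39.0]
contact_force: [0.2, 0.0, 1.3]
tool_pos: [635.4, 13.8, 37.3]
contact_force: [-0.7, -0.4, 6.9]
grip_width: 17.6
tool_pos: [645.9, -17.8, 47.8]
tcp_rot: [-3.141, -0.0, 1.707]
contact_force: [0.4, 0.2, -1.9]
grip_width: 17.7
[  7.27568649 -34.29693309]
```

```bash
python3 -m handwheel '0 0 .1 0 0 0 -1;0 0 .1 0 0 0 -1;0 .04 .1 0 0 0 -1;0 .06 .11 0 0 0 -1;0 .06 .11 0 0 0 -1'|egrep 'pos|con'
python3 -m handwheel '0 .03 .01 0 0 0 -1;0 .03 .015 0 0 0 -1;0 .03 .015 0 0 0 -1;0 .03 .015 0 0 0 -1'|egrep 'pos|con'
python3 - <<'E'
from h import *
s=bot.get_obs();print(tofx(s['tool_pos']))
E
```

```text
tool_pos: [651.7, -16.4, 37.0]
contact_force: [-2.8, 0.1, 4.4]
tool_pos: [651.9, -16.4, 37.0]
contact_force: [-16.3, -1.8, 18.7]
[ 13.4064639  -33.71562699]
```

Seated against the jaw again. Release and fetch plate3.

```bash
python3 -m handwheel '0 0 0 0 0 0 -.35;0 0 0 0 0 0 -.35;0 0 0 0 0 0 -.35;0 0 0 0 0 0 -.35;0 0 0 0 0 0 -.35'|egrep 'pos|con|wid'
python3 -m handwheel '0 0 -.95 0 0 0 -.35;0 0 -.95 0 0 0 -.35;0 0 -.95 0 0 0 -.35;0 0 -.95 0 0 0 -.35;0 0 -.95 0 0 0 -.35'|egrep 'pos|time'
python3 - <<'E'
from h import *
s=bot.get_obs();print(tofx(s['tool_pos']))
plan([(589.5,321.7,115,1.498)])
E
```

```text
tool_pos: [655.3, -16.5, 35.2]
contact_force: [0.8, 0.2, -0.2]
grip_width: 29.7
time: 45.4
tool_pos: [655.5, -16.6, 131.1]
[ 16.96253203 -34.35514839]
0.860 -0.048 0.040 0 0 0.0167  rows>=3
0.857 -0.093 0.040 0 0 0.0167  rows>=3
0.851 -0.138 0.040 0 0 0.0167  rows>=3
0.842 -0.182 0.040 0 0 0.0167  rows>=3
```

```bash
python3 -m handwheel '.86 -.048 0 0 0 .0167 -.35;.86 -.048 0 0 0 .0167 -.35;.86 -.048 0 0 0 .0167 -.35' |grep pos
python3 -m handwheel '.857 -.093 0 0 0 .0167 -.35;.857 -.093 0 0 0 .0167 -.35;.857 -.093 0 0 0 .0167 -.35' |grep pos
python3 -m handwheel '.851 -.138 0.05 0 0 .0167 -.35;.851 -.138 0.05 0 0 .0167 -.35;.851 -.138 0.05 0 0 .0167 -.35' |grep pos
python3 -m handwheel '.842 -.182 0.08 0 0 .0167 -.35;.842 -.182 0.08 0 0 .0167 -.35;.842 -.182 0.08 0 0 .0167 -.35;.842 -.182 0.08 0 0 .0167 -.35;.842 -.182 0.08 0 0 .0167 -.35;.842 -.182 0.08 0 0 .0167 -.35' |egrep 'pos|rot|wid'
python3 - <<'E'
from h import *
plan([(589.5,321.7,48,1.498)])
E
```

```text
tool_pos: [635.9, 74.1, 128.1]
tool_pos: [619.3, 158.9, 128.3]
tool_pos: [602.5, 243.3, 122.9]
tool_pos: [589.3, 320.3, 116.6]
tcp_rot: [-3.14, 0.001, 1.497]
grip_width: 30.1
0.014 0.000 0.686 0 0 -0.0004  rows>=2
```

```bash
python3 -m handwheel '0 0 .3 0 0 0 -.35;0 0 .68 0 0 0 -.35;0 0 .68 0 0 0 -.35;0 0 .68 0 0 0 -.35;0 0 .68 0 0 0 -.35' |egrep 'pos|con'
python3 -m handwheel '0 0 0 0 0 0 -1;0 0 0 0 0 0 -1;0 0 0 0 0 0 -1;0 0 0 0 0 0 -1;0 0 0 0 0 0 -1;0 0 0 0 0 0 -1'|egrep 'pos|con|wid'
python3 -m handwheel '0 0 -1 0 0 0 -1;0 0 -1 0 0 0 -1;0 0 -1 0 0 0 -1;0 0 -1 0 0 0 -1;0 0 -1 0 0 0 -1'|egrep 'pos|con|wid|rot'
python3 - <<'E'
from h import *
plan([fx(-13,2,145)])
E
```

```text
tool_pos: [590.5, 321.1, 51.1]
contact_force: [0.3, 0.3, 0.5]
tool_pos: [590.1, 322.0, 50.9]
contact_force: [-0.1, -0.5, 4.8]
grip_width: 9.7
tool_pos: [588.8, 321.7, 149.1]
tcp_rot: [-3.141, 0.0, 1.498]
contact_force: [-0.4, -0.2, -5.1]
grip_width: 9.5
-0.758 0.136 0.010 0 0 -0.0167  rows>=2
-0.764 0.096 0.010 0 0 -0.0167  rows>=2
-0.768 0.055 0.010 0 0 -0.0167  rows>=2
-0.770 0.015 0.010 0 0 -0.0167  rows>=2
```

```bash
python3 -m handwheel '-.758 .136 0 0 0 -.0167 -1;-.758 .136 0 0 0 -.0167 -1;-.758 .136 0 0 0 -.0167 -1' |grep pos
python3 -m handwheel '-.764 .096 0 0 0 -.0167 -1;-.764 .096 0 0 0 -.0167 -1;-.764 .096 0 0 0 -.0167 -1' |grep pos
python3 -m handwheel '-.768 .055 0 0 0 -.0167 -1;-.768 .055 0 0 0 -.0167 -1;-.768 .055 0 0 0 -.0167 -1' |grep pos
python3 -m handwheel '-.77 .015 0 0 0 -.0167 -1;-.77 .015 0 0 0 -.0167 -1;-.77 .015 0 0 0 -.0167 -1;-.77 .015 0 0 0 -.0167 -1;-.77 .015 0 0 0 -.0167 -1;-.77 .015 0 0 0 -.0167 -1' |egrep 'pos|con|rot|time'
python3 -m handwheel '0 0 .65 0 0 0 -1;0 0 .65 0 0 0 -1;0 0 .65 0 0 0 -1;0 0 .65 0 0 0 -1;0 0 .65 0 0 0 -1' |egrep 'pos|con'
python3 - <<'E'
from h import *
s=bot.get_obs();print(tofx(s['tool_pos']));plan([fx(-13.1,2,80)])
p=cap('wrist')
cv2.imwrite('pics/w10.png',cv2.resize(p['frame'][100:300,150:400,::-1],None,fx=3,fy=3,interpolation=cv2.INTER_CUBIC))
E
```

```text
tool_pos: [596.2, 238.7, 145.6]
tool_pos: [604.3, 162.2, 146.0]
tool_pos: [612.4, 85.9, 146.3]
time: 49.23
tool_pos: [620.3, 16.6, 148.0]
tcp_rot: [-3.139, -0.001, 1.708]
contact_force: [0.2, 0.0, -4.3]
tool_pos: [622.1, 16.1, 85.9]
contact_force: [-0.4, -0.4, -4.0]
[-11.62586055   2.61669673]
-0.006 -0.015 0.059 0 0 0.0002  rows>=1
```

View pics/w10.png

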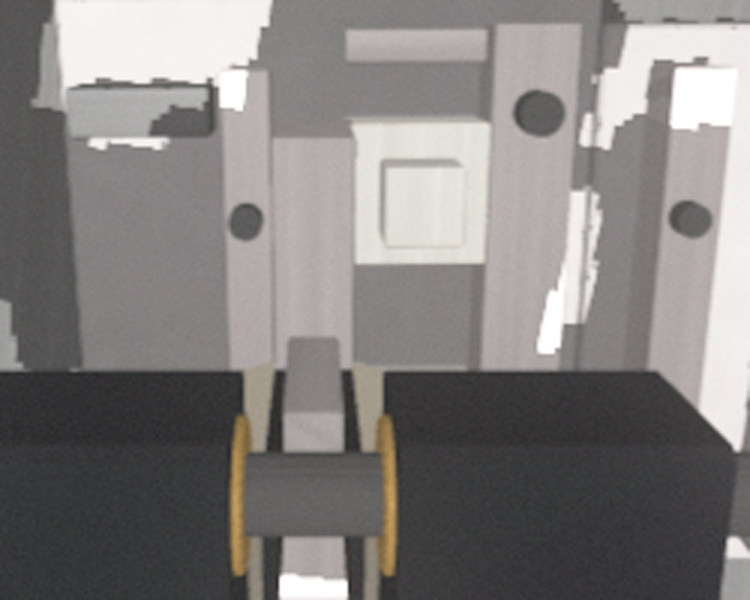

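The gap is clear and the pocket floor is free between the blanks. Shift plate3 1 to 2 mm and lower it.

```bash
python3 -m handwheel '0 -.014 .08 0 0 0 -1;0 -.014 .08 0 0 0 -1;0 -.014 .08 0 0 0 -1;0 -.014 .08 0 0 0 -1' |egrep 'pos|con'
python3 -m handwheel '0 0 .05 0 0 0 -1;0 0 .08 0 0 0 -1;0 0 .12 0 0 0 -1;0 0 .12 0 0 0 -1' |egrep 'pos|con'
python3 - <<'E'
from h import *
s=bot.get_obs();print(tofx(s['tool_pos']))
E
```

```text
tool_pos: [619.9, 15.1, 76.9]
contact_force: [0.4, 0.0, -2.8]
tool_pos: [620.3, 15.1, 63.9]
contact_force: [3.8, 0.3, -4.0]
[-13.53675074   1.83968784]
```

```bash
python3 -m handwheel '0 .003 .04 0 0 0 -1;0 .003 .08 0 0 0 -1;0 .003 .1 0 0 0 -1;0 .003 .11 0 0 0 -1;0 .003 .12 0 0 0 -1;0 .003 .12 0 0 0 -1' |egrep 'pos|con'
python3 - <<'E'
from h import *
s=bot.get_obs();print(tofx(s['tool_pos']));plan([(589.5,321.7,150,1.498)],(*s['tool_pos'][:2],150,1.708))
E
```

```text
tool_pos: [620.6, 16.5, 54.9]
contact_force: [-3.3, 5.5, 12.3]
[-13.06837078   3.17784842]
0.766 0.027 -0.000 0 0 0.0167  rows>=2
0.767 -0.013 -0.000 0 0 0.0167  rows>=2
0.765 -0.053 -0.000 0 0 0.0167  rows>=2
0.761 -0.093 -0.000 0 0 0.0167  rows>=2
```

Floor contact at exactly the expected height, so plate3 fits. Press once more, then swap it for plate4.

```bash
python3 -m handwheel '0 0 .01 0 0 0 -1;0 0 .01 0 0 0 -1' |egrep 'pos|con'
python3 -m handwheel '0 0 -.5 0 0 0 -1;0 0 -1 0 0 0 -1;0 0 -1 0 0 0 -1;0 0 -1 0 0 0 -1' |egrep 'pos|con'
python3 -m handwheel '.766 .027 0 0 0 .0167 -1;.766 .027 0 0 0 .0167 -1;.766 .027 0 0 0 .0167 -1' |grep pos
python3 -m handwheel '.767 -.013 0 0 0 .0167 -1;.767 -.013 0 0 0 .0167 -1;.767 -.013 0 0 0 .0167 -1' |grep pos
python3 -m handwheel '.765 -.053 0 0 0 .0167 -1;.765 -.053 0 0 0 .0167 -1;.765 -.053 0 0 0 .0167 -1' |grep pos
python3 -m handwheel '.76 -.093 0 0 0 .0167 -1;.76 -.093 0 0 0 .0167 -1;.76 -.093 0 0 0 .0167 -1;.76 -.093 0 0 0 .0167 -1;.76 -.093 0 0 0 .0167 -1;.76 -.093 0 0 0 .0167 -1;.76 -.093 0 0 0 .0167 -1' |egrep 'pos|con|rot'
python3 - <<'E'
from h import *
plan([(589.5,321.7,52,1.498)])
E
```

```text
tool_pos: [620.7, 16.5, 54.9]
contact_force: [-5.0, 5.1, 19.3]
tool_pos: [622.1, 15.1, 156.3]
contact_force: [0.4, 0.5, -3.7]
tool_pos: [609.5, 97.2, 148.8]
tool_pos: [601.8, 173.7, 148.7]
tool_pos: [594.1, 249.8, 148.7]
tool_pos: [589.2, 318.8, 150.8]
tcp_rot: [-3.141, 0.001, 1.496]
contact_force: [0.4, 0.1, -3.7]
0.029 0.000 0.988 0 0 -0.0006  rows>=3
```

```bash
python3 -m handwheel '.02 0 .5 0 0 0 -1;.02 0 .97 0 0 0 -1;.02 0 .97 0 0 0 -1;.02 0 .97 0 0 0 -1;.02 0 .97 0 0 0 -1' |egrep 'pos|con'
python3 -m handwheel '0 0 .01 0 0 0 -1;0 0 .02 0 0 0 -1;0 0 .02 0 0 0 -.35;0 0 .02 0 0 0 -.35;0 0 .02 0 0 0 -.35;0 0 .02 0 0 0 -.35;0 0 .02 0 0 0 -.35' |egrep 'pos|con|wid'
python3 -m handwheel '0 0 -.6 0 0 0 -.35;0 0 -.6 0 0 0 -.35;-.03 -.435 -.6 0 0 0 -.35;-.03 -.435 -.6 0 0 0 -.35;-.03 -.435 -.6 0 0 0 -.35;-.03 -.435 -.6 0 0 0 -.35;-.03 -.435 -.6 0 0 0 -.35' |egrep 'pos|con|wid'
python3 - <<'E'
from h import *
plan([(546,322.3,50,1.498)])
E
```

```text
tool_pos: [589.3, 321.1, 53.8]
contact_force: [-0.1, 0.5, -3.0]
tool_pos: [589.5, 322.4, 53.0]
contact_force: [1.6, -0.6, 0.1]
grip_width: 29.6
tool_pos: [546.9, 322.7, 112.9]
contact_force: [0.7, -0.4, -0.5]
grip_width: 29.9
-0.005 -0.009 0.629 0 0 -0.0002  rows>=2
```

```bash
python3 -m handwheel '0 0 .3 0 0 0 -.35;0 0 .62 0 0 0 -.35;0 0 .62 0 0 0 -.35;0 0 .62 0 0 0 -.35;0 0 .62 0 0 0 -.35' |egrep 'pos|con'
python3 -m handwheel '0 0 0 0 0 0 -1;0 0 0 0 0 0 -1;0 0 0 0 0 0 -1;0 0 0 0 0 0 -1;0 0 0 0 0 0 -1;0 0 0 0 0 0 -1'|egrep 'pos|con|wid'
python3 -m handwheel '0 0 -1 0 0 0 -1;0 0 -1 0 0 0 -1;0 0 -1 0 0 0 -1;0 0 -1 0 0 0 -1;0 0 -1 0 0 0 -1'|egrep 'pos|con|wid|rot'
python3 - <<'E'
from h import *
plan([fx(-13,1,148)])
E
```

```text
tool_pos: [547.0, 322.8, 51.7]
contact_force: [-0.2, 0.1, -0.3]
tool_pos: [546.0, 322.7, 51.7]
contact_force: [-0.7, 0.0, 6.1]
grip_width: 9.9
tool_pos: [545.4, 322.3, 150.1]
tcp_rot: [3.142, 0.0, 1.498]
contact_force: [-0.8, 0.2, -4.2]
grip_width: 10.1
-0.754 0.245 0.005 0 0 -0.0167  rows>=2
-0.766 0.205 0.005 0 0 -0.0167  rows>=2
-0.776 0.164 0.005 0 0 -0.0167  rows>=2
-0.783 0.123 0.005 0 0 -0.0167  rows>=2
```

```bash
python3 -m handwheel '-.754 .245 0 0 0 -.0167 -1;-.754 .245 0 0 0 -.0167 -1;-.754 .245 0 0 0 -.0167 -1' |grep pos
python3 -m handwheel '-.766 .205 0 0 0 -.0167 -1;-.766 .205 0 0 0 -.0167 -1;-.766 .205 0 0 0 -.0167 -1' |grep pos
python3 -m handwheel '-.776 .164 0 0 0 -.0167 -1;-.776 .164 0 0 0 -.0167 -1;-.776 .164 0 0 0 -.0167 -1' |grep pos
python3 -m handwheel '-.783 .123 0 0 0 -.0167 -1;-.783 .123 0 0 0 -.0167 -1;-.783 .123 0 0 0 -.0167 -1;-.783 .123 0 0 0 -.0167 -1;-.783 .123 0 0 0 -.0167 -1;-.783 .123 0 0 0 -.0167 -1' |egrep 'pos|con|rot|time'
python3 -m handwheel '0 0 .65 0 0 0 -1;0 0 .65 0 0 0 -1;0 0 .65 0 0 0 -1;0 0 .65 0 0 0 -1;0 0 .65 0 0 0 -1' |egrep 'pos|con'
python3 - <<'E'
from h import *
s=bot.get_obs();print(tofx(s['tool_pos']));plan([fx(-13.1,2,80)])
E
```

```text
tool_pos: [564.4, 238.9, 146.8]
tool_pos: [583.5, 161.8, 147.1]
tool_pos: [602.5, 85.0, 147.3]
time: 56.87
tool_pos: [620.1, 15.7, 149.0]
tcp_rot: [-3.139, -0.001, 1.708]
contact_force: [0.1, -0.2, -3.9]
tool_pos: [622.1, 15.2, 87.0]
contact_force: [0.0, 0.2, -4.3]
[-11.76137591   1.66271327]
0.003 -0.013 0.070 0 0 0.0002  rows>=1
```

```bash
python3 -m handwheel '0 -.014 .07 0 0 0 -1;0 -.014 .07 0 0 0 -1;0 -.014 .07 0 0 0 -1;0 -.014 .07 0 0 0 -1' |egrep 'pos|con'
python3 -m handwheel '0 0 .03 0 0 0 -1;0 0 .06 0 0 0 -1;0 0 .08 0 0 0 -1;0 0 .08 0 0 0 -1' |egrep 'pos|con'
python3 - <<'E'
from h import *
s=bot.get_obs();print(tofx(s['tool_pos']))
E
```

```text
tool_pos: [620.1, 14.2, 79.2]
contact_force: [-0.3, -0.5, -4.3]
tool_pos: [620.9, 14.4, 73.2]
contact_force: [-3.0, 1.7, 12.0]
[-13.06435305   1.04541896]
```

```bash
python3 -m handwheel '0 0 .015 0 0 0 -1;0 0 .025 0 0 0 -1;0 0 .025 0 0 0 -1;0 0 .025 0 0 0 -1' |egrep 'pos|con'
python3 -m handwheel '0 0 -.3 0 0 0 -1;0 0 -.78 0 0 0 -1;0 0 -.78 0 0 0 -1;0 0 -.78 0 0 0 -1;0 0 -.78 0 0 0 -1' |egrep 'pos|con'
python3 - <<'E'
from h import *
s=bot.get_obs();plan([(545.8,322.5,150,1.498)])
E
```

```text
tool_pos: [621.2, 14.6, 73.0]
contact_force: [-9.0, 2.9, 25.9]
tool_pos: [619.3, 14.3, 145.4]
contact_force: [0.5, -0.3, -5.8]
0.788 -0.077 -0.012 0 0 0.0167  rows>=2
0.783 -0.118 -0.012 0 0 0.0167  rows>=2
0.776 -0.159 -0.012 0 0 0.0167  rows>=2
0.767 -0.200 -0.012 0 0 0.0167  rows>=2
```

Plate4 is refused: it held at the mouth under 26 N. Return it and bring plate3 back.

```bash
python3 -m handwheel '.788 -.077 -.02 0 0 .0167 -1;.788 -.077 -.02 0 0 .0167 -1;.788 -.077 -.02 0 0 .0167 -1' |grep pos
python3 -m handwheel '.783 -.118 -.02 0 0 .0167 -1;.783 -.118 -.02 0 0 .0167 -1;.783 -.118 -.02 0 0 .0167 -1' |grep pos
python3 -m handwheel '.776 -.159 -.02 0 0 .0167 -1;.776 -.159 -.02 0 0 .0167 -1;.776 -.159 -.02 0 0 .0167 -1' |grep pos
python3 -m handwheel '.767 -.2 0 0 0 .0167 -1;.767 -.2 0 0 0 .0167 -1;.767 -.2 0 0 0 .0167 -1;.767 -.2 0 0 0 .0167 -1;.767 -.2 0 0 0 .0167 -1;.767 -.2 0 0 0 .0167 -1;.767 -.2 0 0 0 .0167 -1' |egrep 'pos|con|rot'
python3 - <<'E'
from h import *
plan([(545.8,322.5,53,1.498)])
E
```

```text
tool_pos: [598.0, 97.2, 145.2]
tool_pos: [579.8, 174.3, 147.4]
tool_pos: [561.5, 251.2, 149.5]
tool_pos: [546.6, 321.1, 151.3]
tcp_rot: [-3.141, 0.001, 1.496]
contact_force: [1.4, -0.4, -4.4]
0.014 -0.009 0.983 0 0 -0.0006  rows>=3
```

```bash
python3 -m handwheel '.01 -.01 .5 0 0 0 -1;.01 -.01 .98 0 0 0 -1;.01 -.01 .98 0 0 0 -1;.01 -.01 .98 0 0 0 -1;.01 -.01 .98 0 0 0 -1' |egrep 'pos|con'
python3 -m handwheel '0 0 .01 0 0 0 -1;0 0 .02 0 0 0 -1;0 0 .02 0 0 0 -.35;0 0 .02 0 0 0 -.35;0 0 .02 0 0 0 -.35;0 0 .02 0 0 0 -.35;0 0 .02 0 0 0 -.35' |egrep 'pos|con|wid'
python3 -m handwheel '0 0 -.6 0 0 0 -.35;0 0 -.6 0 0 0 -.35;.03 .435 -.6 0 0 0 -.35;.03 .435 -.6 0 0 0 -.35;.03 .435 -.6 0 0 0 -.35;.03 .435 -.6 0 0 0 -.35;.03 .435 -.6 0 0 0 -.35' |egrep 'pos|con|wid'
python3 - <<'E'
from h import *
plan([(589.5,322,52,1.498)])
E
```

```text
tool_pos: [545.6, 322.4, 53.3]
contact_force: [0.1, 0.1, -4.9]
tool_pos: [545.7, 323.7, 52.5]
contact_force: [-0.7, -0.8, 0.1]
grip_width: 29.8
tool_pos: [588.0, 323.3, 111.4]
contact_force: [0.7, -0.5, -0.0]
grip_width: 29.7
-0.012 0.016 0.594 0 0 -0.0001  rows>=2
```

```bash
python3 -m handwheel '0 .01 .3 0 0 0 -.35;0 .01 .6 0 0 0 -.35;0 .01 .6 0 0 0 -.35;0 .01 .6 0 0 0 -.35;0 .01 .6 0 0 0 -.35' |egrep 'pos|con'
python3 -m handwheel '0 0 0 0 0 0 -1;0 0 0 0 0 0 -1;0 0 0 0 0 0 -1;0 0 0 0 0 0 -1;0 0 0 0 0 0 -1;0 0 0 0 0 0 -1'|egrep 'pos|con|wid'
python3 -m handwheel '0 0 -1 0 0 0 -1;0 0 -1 0 0 0 -1;0 0 -1 0 0 0 -1;0 0 -1 0 0 0 -1;0 0 -1 0 0 0 -1'|egrep 'pos|con|wid|rot'
python3 - <<'E'
from h import *
plan([fx(-13,2,148)])
E
```

```text
tool_pos: [590.3, 323.7, 53.4]
contact_force: [-0.1, -0.1, 0.6]
tool_pos: [590.3, 323.5, 53.2]
contact_force: [-1.9, 0.5, 5.8]
grip_width: 9.6
tool_pos: [589.9, 323.2, 151.8]
tcp_rot: [3.141, -0.0, 1.497]
contact_force: [0.3, 0.0, -4.4]
grip_width: 10.0
-0.762 0.133 0.010 0 0 -0.0167  rows>=2
-0.768 0.093 0.010 0 0 -0.0167  rows>=2
-0.772 0.053 0.010 0 0 -0.0167  rows>=2
-0.773 0.012 0.010 0 0 -0.0167  rows>=2
```

```bash
python3 -m handwheel '-.762 .133 0 0 0 -.0167 -1;-.762 .133 0 0 0 -.0167 -1;-.762 .133 0 0 0 -.0167 -1' |grep pos
python3 -m handwheel '-.768 .093 0 0 0 -.0167 -1;-.768 .093 0 0 0 -.0167 -1;-.768 .093 0 0 0 -.0167 -1' |grep pos
python3 -m handwheel '-.772 .053 0 0 0 -.0167 -1;-.772 .053 0 0 0 -.0167 -1;-.772 .053 0 0 0 -.0167 -1' |grep pos
python3 -m handwheel '-.773 .012 0 0 0 -.0167 -1;-.773 .012 0 0 0 -.0167 -1;-.773 .012 0 0 0 -.0167 -1;-.773 .012 0 0 0 -.0167 -1;-.773 .012 0 0 0 -.0167 -1;-.773 .012 0 0 0 -.0167 -1' |egrep 'pos|con|rot|time'
python3 -m handwheel '0 0 .65 0 0 0 -1;0 0 .65 0 0 0 -1;0 0 .65 0 0 0 -1;0 0 .65 0 0 0 -1;0 0 .65 0 0 0 -1' |egrep 'pos|con'
python3 - <<'E'
from h import *
s=bot.get_obs();print(tofx(s['tool_pos']));plan([fx(-13.2,1,80)])
p=cap('wrist');z=s['tool_pos'][2]-15.2
cv2.imwrite('pics/w11.png',cv2.resize(p['frame'][100:300,150:400,::-1],None,fx=3,fy=3,interpolation=cv2.INTER_CUBIC))
E
```

```text
tool_pos: [596.9, 239.7, 148.3]
tool_pos: [604.7, 162.8, 148.7]
tool_pos: [612.5, 86.0, 149.0]
time: 64.2
tool_pos: [620.1, 16.6, 150.7]
tcp_rot: [-3.139, -0.001, 1.708]
contact_force: [0.3, 0.1, -3.3]
tool_pos: [621.8, 16.1, 88.4]
contact_force: [0.8, 0.0, -3.4]
[-11.90931821   2.63670527]
-0.016 -0.013 0.084 0 0 0.0002  rows>=1
```

View pics/w11.png

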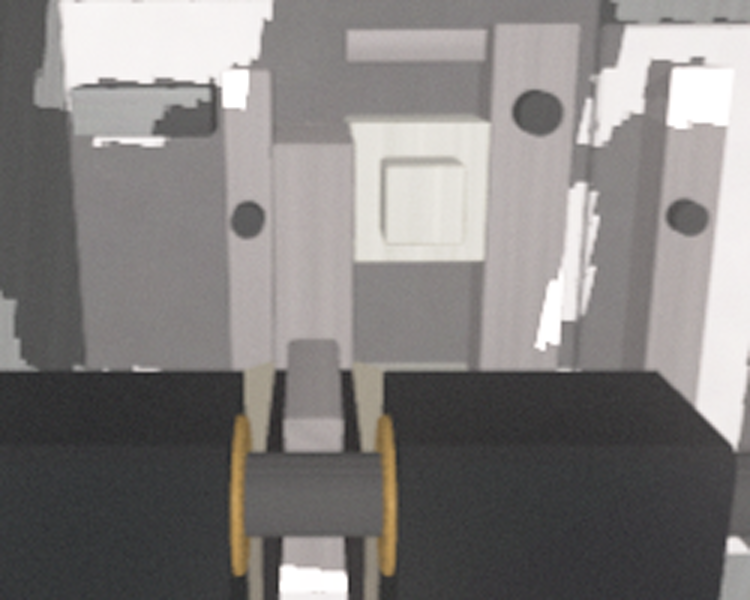

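The blanks are in place and the gap is free. Lower plate3 the same way as before.

```bash
python3 - <<'E'
from h import *
p=cap('wrist');s=bot.get_obs();print(tofx(s['tool_pos']),[tofx(w(p,(150+c/3,146.8),s['tool_pos'][2]-15.2)).round(1) for c in (273,352)])
E
python3 -m handwheel '0 -.012 .08 0 0 0 -1;0 -.012 .08 0 0 0 -1;0 -.012 .08 0 0 0 -1;0 -.012 .08 0 0 0 -1' |egrep 'pos|con'
python3 -m handwheel '0 0 .05 0 0 0 -1;0 0 .08 0 0 0 -1;0 0 .12 0 0 0 -1;0 0 .12 0 0 0 -1' |egrep 'pos|con'
python3 - <<'E'
from h import *
s=bot.get_obs();print(tofx(s['tool_pos']))
E
```

```text
[-11.57954141   2.16535204] [array([-19.1,  52. ]), array([-4.2, 52. ])]
tool_pos: [619.7, 15.1, 79.2]
contact_force: [-0.1, -0.9, -3.5]
tool_pos: [620.2, 15.2, 66.4]
contact_force: [2.8, 0.8, -4.6]
[-13.66565838   1.92221832]
```

Plate centre y is about +2. Continue down.

```bash
python3 -m handwheel '0 .003 .04 0 0 0 -1;0 .003 .08 0 0 0 -1;0 .003 .1 0 0 0 -1;0 .003 .11 0 0 0 -1;0 .003 .12 0 0 0 -1;0 .003 .12 0 0 0 -1' |egrep 'pos|con'
python3 -m handwheel '0 0 .01 0 0 0 -1;0 0 .01 0 0 0 -1;0 0 .01 0 0 0 -1' |egrep 'pos|con'
python3 -m handwheel '0 0 0 0 0 0 -.5;0 0 0 0 0 0 -.5;0 0 0 0 0 0 -.5;0 0 0 0 0 0 -.5' |egrep 'pos|con|wid'
python3 -m handwheel '0 0 -.5 0 0 0 -.5;0 0 -1 0 0 0 -.5;0 0 -1 0 0 0 -.5;0 0 -1 0 0 0 -.5' |egrep 'pos|con|wid'
python3 -m handwheel '-.4 -.1 -1 0 0 0 -.5;-.8 -.1 -1 0 0 0 -.5;-.8 -.1 -1 0 0 0 -1;-.8 -.1 -1 0 0 0 -1;-.8 -.1 -1 0 0 0 -1' |egrep 'pos|con|wid'
python3 - <<'E'
from h import *
s=bot.get_obs();print(tofx(s['tool_pos']))
p=cap('wrist')
cv2.imwrite('pics/w12.png',cv2.resize(p['frame'][:230,150:420,::-1],None,fx=2.5,fy=2.5,interpolation=cv2.INTER_CUBIC))
for n,P,t in [('plate1',PLATE(16),0),('blank1',BLANK,0)]:
  for d in viewer.cut_out(n,p)[:4]:
    g=w(p,d['centre'],30)
    if abs(tofx(g)[0])<25 and abs(tofx(g)[1])<60: f=fit(p,d['pixels'],P,g[0],g[1],[PHI],12);print(n,d['score'],f,tofx(f))
plan([fx(-11,-185,240),fx(-11,-185,165)])
E
```

```text
tool_pos: [620.5, 17.2, 57.2]
contact_force: [-2.1, 7.9, 12.1]
tool_pos: [620.6, 17.2, 57.1]
contact_force: [-3.8, 8.3, 17.9]
tool_pos: [619.5, 15.0, 53.5]
contact_force: [0.2, 0.4, -0.4]
grip_width: 22.7
tool_pos: [622.5, 14.8, 159.0]
contact_force: [1.0, 0.2, 0.2]
grip_width: 23.1
tool_pos: [621.4, -67.6, 254.8]
contact_force: [-0.0, 0.9, 0.6]
grip_width: 7.2
[-23.75695531 -80.22610171]
plate1 0.57 [6.20577e+02 1.52690e+01 1.35000e-01 9.13000e-01] [-13.25979839   1.95826371]
plate1 0.49 [ 6.84951e+02 -2.87270e+01 -1.40000e-01  7.70000e-02] [ 44.5024133  -50.41717704]
blank1 0.78 [6.42292e+02 5.21590e+01 1.45000e-01 9.25000e-01] [13.28987103 35.53695306]
blank1 0.67 [ 6.51064e+02 -1.46270e+01  1.69000e-01  9.62000e-01] [ 12.85859175 -31.82128161]
blank1 0.41 [ 6.79743e+02  2.88960e+01 -1.12800e+00  4.70000e-02] [47.2128907   7.37717135]
-0.541 0.069 0.057 0 0 -0.0000  rows>=2
-0.541 0.069 0.057 0 0 -0.0000  rows>=2
0.000 0.000 0.750 0 0 -0.0000  rows>=2
```

View pics/w12.png

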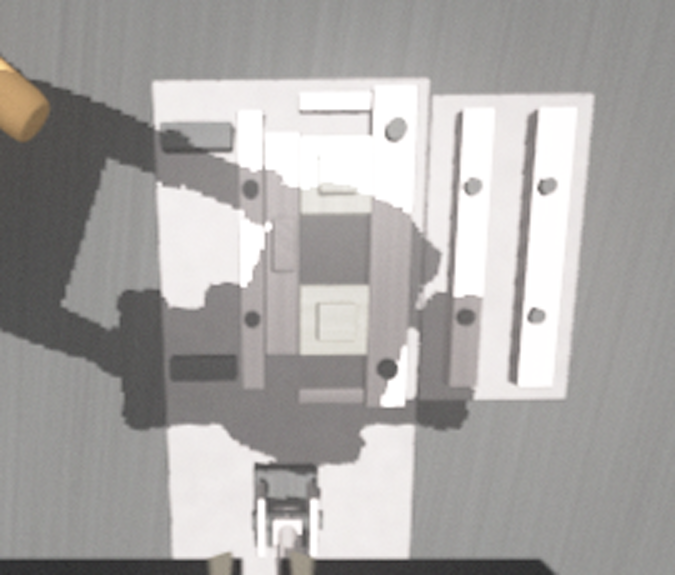

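Plate3 is fully down, centred at y of about 2 mm, and both blanks sit against the jaw. Next, the clamp handle.

```bash
python3 -m handwheel '-.53 .06 0 0 0 0 -1;-.53 .06 0 0 0 0 -1;-.53 .06 0 0 0 0 -1' |egrep 'pos'
python3 -m handwheel '-.53 .06 0 0 0 0 -1;-.53 .06 0 0 0 0 -1;-.53 .06 0 0 0 0 -1;-.53 .06 0 0 0 0 -1' |egrep 'pos|wid'
python3 -m handwheel '0 0 .85 0 0 0 -1;0 0 .85 0 0 0 -1;0 0 .85 0 0 0 -1;0 0 .85 0 0 0 -1' |egrep 'pos|con|wid'
python3 - <<'E'
from h import *
s=bot.get_obs();print(tofx(s['tool_pos']));plan([fx(-11,-185,155)])
E
```

```text
tool_pos: [633.9, -118.6, 251.4]
tool_pos: [646.9, -167.7, 252.6]
grip_width: 0.9
tool_pos: [645.8, -166.4, 167.0]
contact_force: [-0.3, -0.4, 0.2]
grip_width: 0.6
[ -13.09549772 -181.4755318 ]
-0.035 0.021 0.120 0 0 0.0004  rows>=1
```

```bash
python3 -m handwheel '-.03 .02 .05 0 0 0 -1;-.03 .02 .1 0 0 0 -1;-.03 .02 .2 0 0 0 -1;-.03 .02 .25 0 0 0 -1;-.03 .02 .3 0 0 0 -1' |egrep 'pos|con'
python3 -m handwheel '0 0 .08 0 0 0 -1;0 0 .16 0 0 0 -1;0 0 .22 0 0 0 -1;0 0 .22 0 0 0 -1' |egrep 'pos|con'
python3 - <<'E'
from h import *
s=bot.get_obs();print(tofx(s['tool_pos']))
E
```

```text
tool_pos: [650.0, -171.4, 139.5]
contact_force: [0.8, 1.4, 3.8]
tool_pos: [648.9, -171.1, 115.1]
contact_force: [0.9, 1.5, 1.3]
[ -10.6140158  -186.58199722]
```

```bash
python3 -m handwheel '0 0 .1 0 0 0 -1;0 0 .2 0 0 0 -1;0 0 .25 0 0 0 -1;0 0 .25 0 0 0 -1' |egrep 'pos|con'
python3 -m handwheel '0 0 .1 0 0 0 -1;0 0 .2 0 0 0 -1;0 0 .2 0 0 0 -1' |egrep 'pos|con'
python3 -m handwheel '0 0 .06 0 0 0 -1;0 0 .12 0 0 0 -1;0 0 .12 0 0 0 -1;0 0 .12 0 0 0 -1' |egrep 'pos|con'
```

```text
tool_pos: [648.5, -171.2, 89.9]
contact_force: [-0.1, 0.1, -0.5]
tool_pos: [648.1, -170.9, 69.0]
contact_force: [-0.3, -0.4, -0.6]
tool_pos: [649.4, -171.3, 59.5]
contact_force: [-0.5, -0.5, 0.3]
```

```bash
python3 -m handwheel '0 0 .03 0 0 0 -1;0 0 .045 0 0 0 -1;0 0 .045 0 0 0 -1;0 0 .045 0 0 0 -1' |egrep 'pos|con'
python3 -m handwheel '0 0 -1 0 0 0 -1;0 0 -1 0 0 0 -1;0 0 -1 0 0 0 -1;0 0 -1 0 0 0 -1' |egrep 'pos|con'
python3 -m handwheel '-.3 -.9 -1 0 0 0 -1;-.3 -.9 -1 0 0 0 -1;-.3 -.9 -1 0 0 0 -1;-.3 -.9 -1 0 0 0 -1;-.3 -.9 -1 0 0 0 -1' |egrep 'pos|con|time'
python3 - <<'E'
from h import *
p=cap('scene');t=cap('top')
a=cv2.resize(p['frame'][130:290,170:310,::-1],(490,560),interpolation=cv2.INTER_CUBIC)
b=cv2.resize(t['frame'][130:230,60:360,::-1],(300*8//8,100))
b=cv2.resize(t['frame'][135:225,215:350,::-1],(300,200),interpolation=cv2.INTER_CUBIC)
c=cv2.resize(t['frame'][180:265,115:185,::-1],(300,364),interpolation=cv2.INTER_CUBIC)
cv2.imwrite('pics/end.png',np.hstack([a,np.vstack([b,c])[:560] if b.shape[0]+c.shape[0]>=560 else a]))
print(px(p,fx(-11,-276,45)[:3]),px(p,fx(-11,-25,60)[:3]))
for d in viewer.cut_out('plate1',t)[:6]:
    g=w(t,d['centre'],45);print(round(d['score'],2),g[:2].round())
E
```

```text
tool_pos: [650.1, -171.6, 56.5]
contact_force: [-0.8, -0.2, 4.1]
tool_pos: [652.2, -172.3, 161.6]
contact_force: [1.0, -0.3, 0.6]
time: 71.03
tool_pos: [564.0, -215.0, 258.4]
contact_force: [0.3, -0.8, -1.4]
[180.19569157 190.00967137] [256.68269578 207.6034984 ]
0.86 [813. 200.]
0.77 [504. 325.]
0.77 [343. 259.]
0.71 [462. 319.]
0.68 [605. 482.]
0.49 [619.  28.]
```

View pics/end.png

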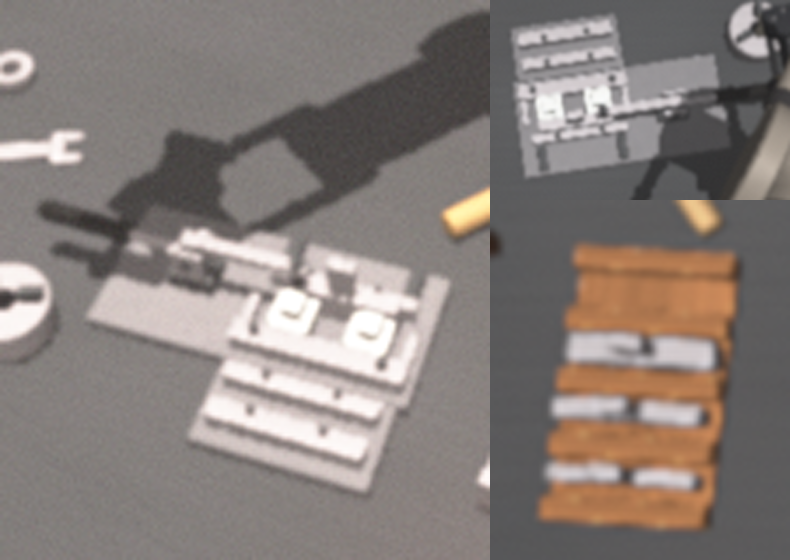

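The clamp lies level on plate3 with its handle at (80,215), both blanks sit at the jaw, and the other three plates stand in the rack. Hand it in.

```bash
python3 -c "
from plant import bot
print(bot.close_job())"
```

```text
the job is handed in; nothing more can be done
None
```

The job is handed in: the 16 mm plate is clamped in the gap with both blanks against the jaw, the 19 mm plate was refused, and the 10, 13 and 19 mm plates are back in the rack. The hand-in returned no verdict, so I can't say how it was judged.

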